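# Part the jammed pastry sleeves, stow the formers, hang the sleeves

### The job

Put the pastry moulds away: slide every white former fully into the blue-lipped rail, its foot plate flat under the lips, one behind the other, and hang every steel sleeve upright by its crossbar on a free branch of the tree rack; the rack turns by the knob on top, to bring a free branch round to you. Most formers are jammed in their sleeves and come along when lifted, so slide the nested pair under the rail's lips and let these hold the former back while you pull the sleeve straight up; never bring a former over to the tree. Do not knock over or push about the jars, can and bottle.

Things in the scene. Friction and masses are not known exactly. Their poses are not given: they have to be found in the camera images.
- rail: Fixed storage rail, a channel along its x with blue lips. Origin on the table, mid-channel: mouth at x = -112 mm, end stop at +112. Between aluminium walls 97 mm; no floor plate, the table is the floor. Lips: 74 mm clear between them, underside 13.5, top 20 mm up. Formers go in with their y along it. Outside the mouth flared guides, 20 mm high, without lips, reach to x = -150 and widen to 130 mm.
- tree_base: Dark round foot (150 mm across) of the tree rack, fixed; origin on the table, on the rack's vertical turning axis.
- tree (a joint): Turn of the tree rack about its upright axis (rad, counter-clockwise from above positive, -6.2 to 6.2; 0.12 N m of friction, stays where left). Four branches 90 degrees apart, each two level wires 8 mm thick, 24 mm apart between centres, tops at 164 mm, reaching 115 mm from the axis, tips turned up to 174 mm. One branch holds a sieve that belongs there; three are free.
- tree_knob (a point): Middle (190 mm above the table) of the wooden knob on top of the tree's post: a bar 50 mm long, 18 wide, 34 high (170 to 204 mm), turning with the rack. Its length lies along the sieve's branch and branch2 (opposite).
- branch1 (a point): Free branch 1 of the tree (branches 1, 2, 3 follow counter-clockwise from the sieve's): point between its two wires, level with their tops (164 mm), 85 mm out from the axis: the place for a sleeve's crossbar.
- branch2 (a point): Free branch 2 of the tree (branches 1, 2, 3 follow counter-clockwise from the sieve's): point between its two wires, level with their tops (164 mm), 85 mm out from the axis: the place for a sleeve's crossbar.
- branch3 (a point): Free branch 3 of the tree (branches 1, 2, 3 follow counter-clockwise from the sieve's): point between its two wires, level with their tops (164 mm), 85 mm out from the axis: the place for a sleeve's crossbar.
- former1: White former, 0.25 kg: core 50 x 50 mm, 8 to 56 mm high, on a foot plate 90 (x) by 64 mm (y), 8 thick; origin under the plate's centre, z up. Rubber pads on the core's x faces, 13 to 19 mm up, sprung with 5 N each, jam it in its sleeve: lifted by the sleeve it comes along; held back, the sleeve comes off with about 10 N. Bare, it can be pinched by the core across x above the pads.
- sleeve1: Steel sleeve, red grip, 0.16 kg, at the start over former1 on its plate, axes alike. Tube 60 x 60 mm (54 inside), 50 high, open at both ends; straps on its x sides carry a crossbar along x (60 x 20 x 5 mm, underside at 95 mm); on it the grip, 46 (x) by 20 mm (y), 100 to 134 mm up. Origin: centre of the lower edge, z up. None if absent.
- bar1 (a point): Middle of the underside of sleeve1's crossbar, 95 mm above its origin, which rests on the branch wires when it hangs; the window below it is 52 mm wide (along x), 45 high, open along y, so the branch passes along y. None if absent.
- former2: White former, 0.25 kg: core 50 x 50 mm, 8 to 56 mm high, on a foot plate 90 (x) by 64 mm (y), 8 thick; origin under the plate's centre, z up. Rubber pads on the core's x faces, 13 to 19 mm up, sprung with 5 N each, jam it in its sleeve: lifted by the sleeve it comes along; held back, the sleeve comes off with about 10 N. Bare, it can be pinched by the core across x above the pads.
- sleeve2: Steel sleeve, yellow grip, 0.16 kg, at the start over former2 on its plate, axes alike. Tube 60 x 60 mm (54 inside), 50 high, open at both ends; straps on its x sides carry a crossbar along x (60 x 20 x 5 mm, underside at 95 mm); on it the grip, 46 (x) by 20 mm (y), 100 to 134 mm up. Origin: centre of the lower edge, z up. None if absent.
- bar2 (a point): Middle of the underside of sleeve2's crossbar, 95 mm above its origin, which rests on the branch wires when it hangs; the window below it is 52 mm wide (along x), 45 high, open along y, so the branch passes along y. None if absent.
- former3: White former, 0.25 kg: core 50 x 50 mm, 8 to 56 mm high, on a foot plate 90 (x) by 64 mm (y), 8 thick; origin under the plate's centre, z up. Rubber pads on the core's x faces, 13 to 19 mm up, sprung with 5 N each, jam it in its sleeve: lifted by the sleeve it comes along; held back, the sleeve comes off with about 10 N. Bare, it can be pinched by the core across x above the pads.
- sleeve3: Steel sleeve, green grip, 0.16 kg, at the start over former3 on its plate, axes alike. Tube 60 x 60 mm (54 inside), 50 high, open at both ends; straps on its x sides carry a crossbar along x (60 x 20 x 5 mm, underside at 95 mm); on it the grip, 46 (x) by 20 mm (y), 100 to 134 mm up. Origin: centre of the lower edge, z up. None if absent.
- bar3 (a point): Middle of the underside of sleeve3's crossbar, 95 mm above its origin, which rests on the branch wires when it hangs; the window below it is 52 mm wide (along x), 45 high, open along y, so the branch passes along y. None if absent.
- jar_olive: Bystander (green glass jar, yellow lid, 64 mm across, 95 high), standing upright; origin under its centre; leave it alone.
- jar_caper: Bystander (green glass jar, blue lid, 54 mm across, 75 high), standing upright; origin under its centre; leave it alone.
- can_a: Bystander (steel can, 74 mm across, 100 high), standing upright; origin under its centre; leave it alone.
- jar_pepper: Bystander (amber jar, red lid, 70 mm across, 100 high), standing upright; origin under its centre; leave it alone.
- sauce: Bystander (amber sauce bottle, red cap, 56 mm across, 170 high), standing upright; origin under its centre; leave it alone.
- jar_spice: Bystander (clear jar, green lid, 50 mm across, 70 high), standing upright; origin under its centre; leave it alone.
Mind the look-alikes: they are no part of the job. What is shaped like the sleeve2 but purple is not meant. What is shaped like the former1 but purple is not meant.

How it is judged:
By the outcome, as a careful person would: the job done as asked, in the order asked, and still so for the second after the job is handed in, with the robot touching nothing.
Of sleeve1, sleeve2, sleeve3 only 2 to 3 are there at a start; the rules pass over those that are not, and their reading is None.
At some moment in a run one of former1, former2, former3 may be knocked a few centimetres aside while the robot is not near it.
Once in a run the grip may slacken for a moment while it holds something.
It also fails if it takes over 208 s, if anything falls off the work surface, if the arm or the gripper's body presses on something with over 40 N, if the wrist force passes 120 N, or if a joint passes its speed limit or range.

### The arm

A 7-joint arm with a two-finger parallel gripper is mounted at the origin on the work surface. World frame = base frame: x ahead of the robot, y to its left, z up, the work surface at z = 0. Lengths are in m, angles in rad, forces in N, time in s.
With the tool pointing down it reaches from about 0.425 to 0.975 m from the base axis. Payload 16.7 kg.
Tool frame: the origin (TCP) lies at the very end of the fingers, on their centre line; the grasp point (between the pads) lies 19 mm behind it; z points along the fingers, y is the direction in which the jaws open and shut (so a half turn about z gives the same grasp; the last joint's range is limited). The gripper opens to 85 mm and grips with 20 to 120 N. Pads are 22 mm wide; open, the fingers measure 114 mm over their backs; the gripper's body (76 mm by 85 mm) begins 54 mm behind the grasp point. The pads swing forward as they close: fully open they stand 13 mm farther back than shut.
Start: joints at [-1.304, 0.426, 0.074, 1.606, -0.034, 1.111, -0.067], TCP at [0.273, 0.617, 0.231] pointing down, gripper open.
Joint ranges: [-2.85, 2.85], [-0.5, 2.14], [-1.23, 1.37], [0.21, 2.46], [-1.02, 4.16], [0.16, 2.05], [-2.73, 2.73]. Speed limits (rad/s): [1.89, 1.89, 2.39, 2.39, 3.01, 3.01, 3.01].

### API

Orientations are given as [roll, pitch, yaw] about the fixed x, y, z axes, in that order (R = Rz(yaw) Ry(pitch) Rx(roll)).
In Python, from bench import arm gives the robot as it stands. The module is installed in compiled form; this text tells all that it offers.
- The arm moves only by the tool drive_tool, never from a script. Its argument "deltas" is text: rows parted by semicolons, each of 5 numbers parted by spaces: the closure, from -1 (fully open) to 1 (shut), so that 0 is half open, then the shift along the tool's x, y, z in mm, then the turn about the tool's z in degrees. In form: hand x y z roll; .... A call has 1 to 8 rows; each row shifts and turns the pose as measured when the row begins, along the tool's axes as they then stand; what a row does not reach is not made up. A row lasts 1/12 s, in which the tool goes at most 41.7 mm and 7.16 degrees, less where a joint would pass 70% of its speed; a pose out of reach is approached as far as the arm can. A call with a gripper value outside its range is refused whole. The fingers move at their own pace and stop on an object; "newtons" is the grip in N (left out, the last holds). Time passes only in rows, so rows that do not move let the fingers close. It gives the time, the measured TCP pose, the force and the opening at its end, in the units of the state.
- arm.read_state(): the state, without advancing time (a new reading comes with each control period).
- arm.grab_frame(name): name is "scene" or "top" or "wrist"; returns the picture (420x560x3 uint8, red, green, blue); there is no depth.
- arm.camera_params(name): a dict with "intrinsics" (3x3 intrinsics, pixels), "extrinsics" (4x4, takes a point from camera to world coordinates). Camera axes: x right, y down, z forward; pixel columns grow to the right and rows downward; lengths in m; the calibration is good to about 2 mm. A picture is of the moment at which its call begins: read the wrist's pose just before it. camera_params takes no time and is no camera call; for the wrist camera it gives the pose at the moment of the call.
- arm.job_done(): hands the job in, once; it reports no verdict.
The state is a dict: "t": time; "joint_positions": joint angles; "dq": joint speeds; "joint_efforts": joint torques, N m; "tool_pos": TCP position; "ee_rot": TCP orientation; "force": force on the tool from outside, world axes, zero at the start; "ft_torque": the same for the moment, N m; "finger_gap": finger opening in m.
Only numpy, scipy, OpenCV 4.12 (cv2) and the standard library are available. Lean on these libraries where they do the work, as an engineer would, in place of code of your own. Each camera call takes 0.05 s, during which the arm holds its last target. There are 200 camera calls.

## Working session

There is one attempt and no reset: what is moved stays moved. The work goes in short steps, Python scripts to look and compute and a tool call to move; the robot and the scene stay as the last step left them, time stands still between calls to the robot, and variables do not carry over. Pictures are saved under pics/ and viewed, about 12 in all and at most 16, crops included, and the job is handed in when it is done.

Besides the shell and the picture viewer there is one more tool, called after ">>>" by a JSON object that holds its "api" and its "payload". drive_tool: Moves the arm, as the interface text tells. Its arguments: {"type":"object","properties":{"deltas":{"type":"string"},"newtons":{"type":"number"}},"required":["deltas"]}

```bash
mkdir -p pics
cat > h.py <<'E'
from bench import arm
import numpy as np, cv2
def snap(name,fn,crop=None,scale=1):
    im=arm.grab_frame(name)
    np.save('pics/'+fn+'.npy',im)
    if crop: im=im[crop[1]:crop[3],crop[0]:crop[2]]
    im=cv2.resize(im,None,fx=scale,fy=scale,interpolation=cv2.INTER_CUBIC)
    cv2.imwrite('pics/'+fn+'.png',im[:,:,::-1]); return im
def ray(name,u,v,z,P=None):
    P=P or arm.camera_params(name); K=np.array(P['intrinsics']);E=np.array(P['extrinsics'])
    d=E[:3,:3]@np.linalg.solve(K,[u,v,1]); o=E[:3,3]
    return o+d*(z-o[2])/d[2]
def proj(name,p,P=None):
    P=P or arm.camera_params(name); K=np.array(P['intrinsics']);E=np.array(P['extrinsics'])
    c=E[:3,:3].T@(np.array(p)-E[:3,3]); q=K@c; return q[:2]/q[2]
def st():
    s=arm.read_state(); print('t',round(s['t'],2),'tcp',np.round(s['tool_pos'],4),'rot',np.round(s['ee_rot'],3),'gap',s['finger_gap'],'F',np.round(s['force'],1)); return s
E
python3 - <<'E'
from h import *
st()
for n in('top','scene'):
    snap(n,n+'0',scale=1.4); P=arm.camera_params(n); print(n,np.round(P['intrinsics'],1).tolist(),np.round(P['extrinsics'],3).tolist())
E
```

```text
t 0.0 tcp [0.2731 0.6168 0.2306] rot [-3.14   0.     2.725] gap 0.08524154802505261 F [-0.3  0.6 -0.7]
top [[524.2, 0.0, 271.8], [0.0, 524.2, 207.5], [0.0, 0.0, 1.0]] [[0.015, -0.991, 0.129, 0.415], [-1.0, -0.016, -0.005, -0.045], [0.007, -0.129, -0.992, 1.465], [0.0, 0.0, 0.0, 1.0]]
scene [[432.1, 0.0, 280.7], [0.0, 432.1, 213.3], [0.0, 0.0, 1.0]] [[-0.697, 0.437, -0.568, 1.175], [0.717, 0.409, -0.565, 0.537], [-0.014, -0.801, -0.599, 0.767], [0.0, 0.0, 0.0, 1.0]]
```

View pics/top0.png

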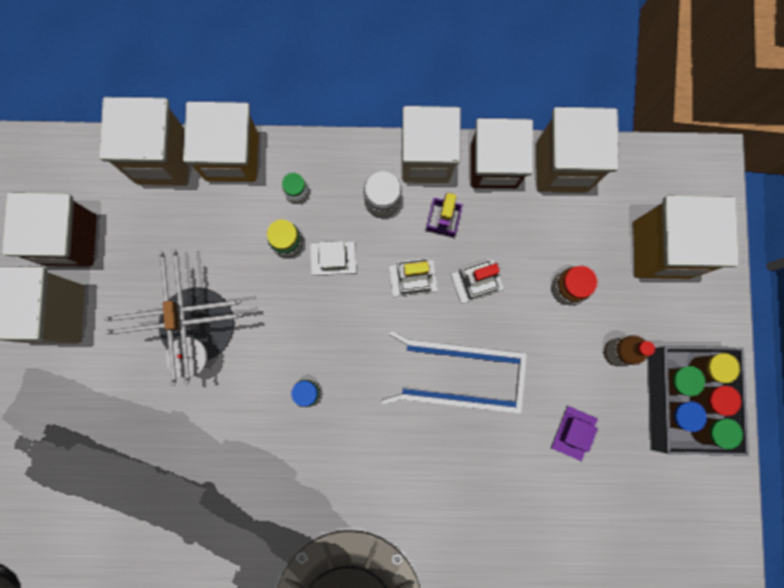

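View pics/scene0.png

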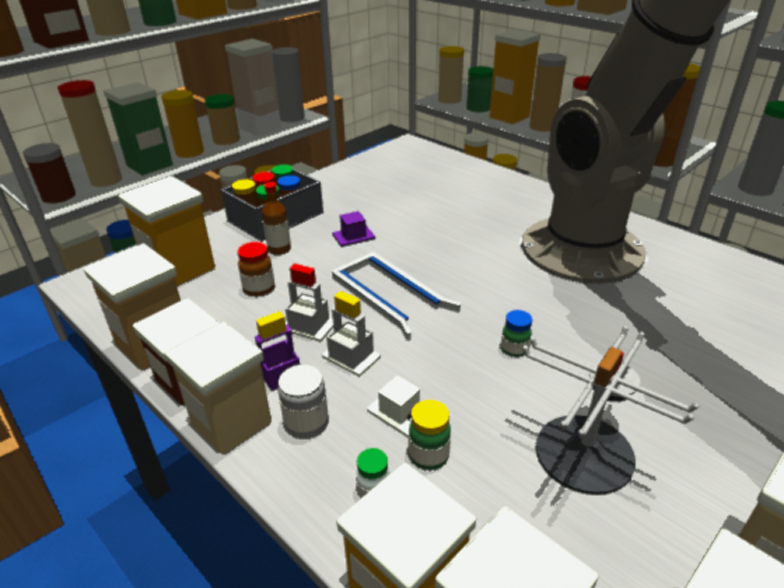

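Top view (1.4x): the red-grip sleeve (485,271) and yellow-grip sleeve (416,268) are steel. The nearby yellow-grip one with a purple tube (444,215) is the decoy, as is the purple former (575,433). The bare former is at (333,257), so there are two sleeves. The rail mouth faces left and the sieve's branch points down, at (188,355). Enlarged crops next.

Run:
```python
from h import *
im=np.load('pics/top0.npy')
for fn,(a,b,c,d) in dict(cA=(215,130,385,300),cB=(70,170,200,285)).items():
    s=4.5 if fn=='cA' else 5
    if fn=='cA': s=3.5
    o=cv2.resize(im[b:d,a:c],None,fx=s,fy=s,interpolation=cv2.INTER_CUBIC); cv2.imwrite(f'pics/{fn}.png',o[:,:,::-1]); print(o.shape)
```

```text
(595, 595, 3)
(575, 650, 3)
```

View pics/cA.png

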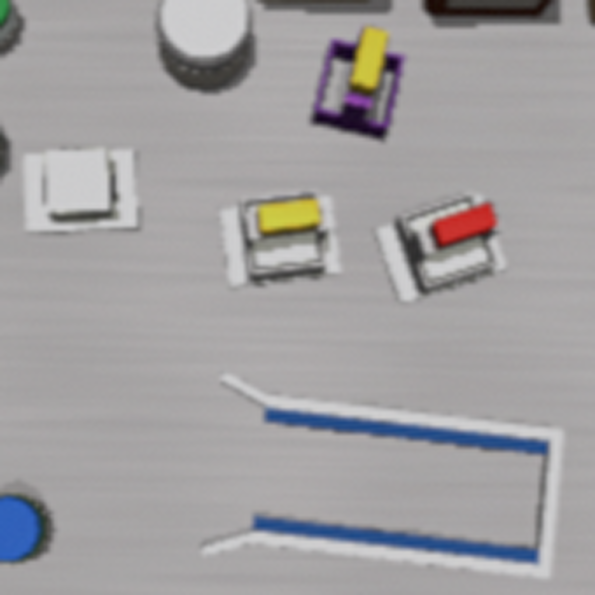

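View pics/cB.png

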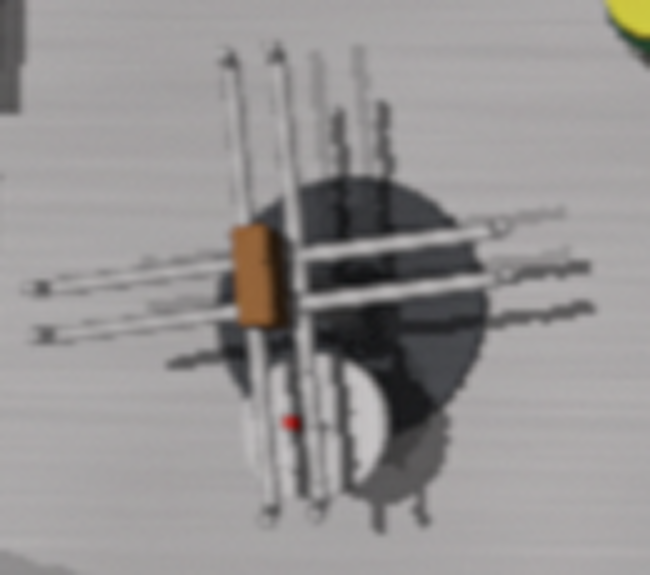

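Run:
```python
from h import *
P=arm.camera_params('top')
def W(pts,a,b,s,z): return np.array([ray('top',(u+.5)/s-.5+a,(v+.5)/s-.5+b,z,P)[:2] for u,v in pts])
A=lambda p,z:W(p,215,130,3.5,z); B=lambda p,z:W(p,70,170,5,z)
def rep(n,c):
    m=c.mean(0); d1=(c[1]-c[0]+c[2]-c[3])/2; d2=(c[3]-c[0]+c[2]-c[1])/2
    print(n,np.round(m,4),'len',np.round([np.hypot(*d1),np.hypot(*d2)],4),'ang',np.round(np.degrees([np.arctan2(d1[1],d1[0]),np.arctan2(d2[1],d2[0])]),1))
rep('rail',A([(264,421),(548,453),(539,549),(254,515)],.02))
rep('gripY',A([(257,206),(318,198),(320,224),(262,234)],.142))
rep('gripR',A([(432,222),(490,205),(496,225),(438,245)],.142))
rep('plate3',A([(24,156),(134,149),(140,229),(27,232)],.008))
rep('plateY',A([(221,209),(331,197),(341,272),(229,286)],.008))
rep('plateR',A([(376,229),(484,194),(505,268),(405,301)],.008))
rep('knob',B([(233,228),(270,224),(283,325),(241,327)],.204))
t=B([(230,58),(276,52),(40,290),(45,334),(268,515),(318,510),(500,228),(507,270)],.174)
c=t.reshape(4,2,2).mean(1); ctr=c.mean(0); print('tips',np.round(c,4).tolist(),'ctr',ctr,[round(np.hypot(*(q-ctr)),4) for q in c],[round(np.degrees(np.arctan2(*(q-ctr)[::-1])),1) for q in c])
for n,u,v,z in[('olive',283,235,.095),('can',383,190,.1),('caper',305,393,.075),('pepper',579,284,.1),('decoyS',450,205,.142),('sauce',648,348,.17)]:
    print(n,np.round(ray('top',u/1.4,v/1.4,z,P),3))
```

```text
rail [ 0.4388 -0.2119] len [0.2241 0.0744] ang [-95.7 174.3]
gripY [ 0.6307 -0.1158] len [0.044  0.0201] ang [ -80.4 -172.2]
gripR [ 0.6263 -0.2436] len [0.0448 0.0164] ang [ -71.3 -164.7]
plate3 [0.6694 0.0446] len [0.0898 0.0638] ang [ -86.5 -175.4]
plateY [ 0.6317 -0.1162] len [0.0898 0.062 ] ang [ -82.3 -172.8]
plateR [ 0.6281 -0.2464] len [0.0885 0.0622] ang [ -70.9 -161.3]
knob [0.5318 0.312 ] len [0.019  0.0489] ang [ -84.7 -171.1]
tips [[0.6451, 0.3281], [0.5151, 0.4248], [0.419, 0.2967], [0.5498, 0.1994]] ctr [0.53225448 0.31223103] [np.float64(0.114), np.float64(0.1138), np.float64(0.1143), np.float64(0.1142)] [np.float64(8.0), np.float64(98.7), np.float64(-172.2), np.float64(-81.2)]
olive [0.697 0.135 0.095]
can [ 0.787 -0.053  0.1  ]
caper [0.4   0.087 0.075]
pepper [ 0.611 -0.425  0.1  ]
decoyS [ 0.749 -0.177  0.142]
sauce [ 0.489 -0.525  0.17 ]
```

Everything agrees: the rail lip opening measures 224 x 74 mm, the tree radius 114 mm and the former plates 90 x 64 mm. I'll plan the first transit, to above the red pair.

```bash
cat >> h.py <<'E'
RAIL=np.array([.4388,-.2119]); RA=np.radians(-95.7); RD=np.array([np.cos(RA),np.sin(RA)])
def rail(x,y=0): return RAIL+x*RD+y*np.array([-RD[1],RD[0]])
def TA(R): return np.array([np.cos(R),np.sin(R),0]),np.array([np.sin(R),-np.cos(R),0]),np.array([0,0,-1.])
def plan(wps,hand=-1,step=38,dstep=7,start=None):
    """wps: (x,y,z,yaw_deg,[step]); prints rows"""
    if start is None:
        s=st(); p=np.array(s['tool_pos'])*1e3; yaw=np.degrees(s['ee_rot'][2])
    else: p=np.array(start[:3])*1e3; yaw=start[3]
    rows=[]
    for w in wps:
        t=np.array(w[:3])*1e3; stp=w[4] if len(w)>4 else step
        dy=(w[3]-yaw+180)%360-180 if len(w)<6 else w[3]-yaw
        n=max(1,int(np.ceil(max(np.linalg.norm(t-p)/stp,abs(dy)/dstep-1e-6))))
        for k in range(n):
            d=(t-p)/(n-k); dq=((w[3]-yaw+180)%360-180)/(n-k)
            ax=TA(np.radians(yaw)); v=[round(float(a@d)*2)/2 for a in ax]; r=round(-dq,1)
            rows.append('%g %g %g %g %g'%(hand,*v,r)); p=p+sum(a*b for a,b in zip(ax,v)); yaw-=r
    for i in range(0,len(rows),8): print('; '.join(rows[i:i+8]))
    print('end',np.round(p,1),round(yaw,1))
E
python3 - <<'E'
from h import *
print(rail(78),rail(12),rail(-54),rail(-190))
plan([(.4,.35,.27,150),(.627,-.245,.22,109)])
E
```

```text
[ -7.30814048 -77.82623446] [ -0.753037   -12.15256684] [ 5.80206649 53.52110078] [ 19.30955245 188.84865829]
t 0.1 tcp [0.2731 0.6168 0.2307] rot [-3.14   0.     2.725] gap 0.08533589690876267 F [ 0.4 -0.2 -0.5]
-1 -28 -24 -5 0.8; -1 -28.5 -23.5 -5 0.8; -1 -28.5 -23.5 -5 0.8; -1 -29 -23 -5 0.7; -1 -29.5 -22.5 -5 0.8; -1 -29.5 -22 -5 0.7; -1 -30 -22 -4.5 0.8; -1 -30 -21 -5 0.7
-1 -29 -23.5 3 2.4; -1 -30 -22.5 3 2.4; -1 -31 -21 3 2.4; -1 -32 -20 3 2.4; -1 -32.5 -18.5 3 2.4; -1 -33.5 -17 3 2.4; -1 -34 -15.5 3 2.4; -1 -34.5 -14.5 3 2.4
-1 -35 -13 3 2.4; -1 -35.5 -11.5 3 2.4; -1 -36 -9.5 3 2.4; -1 -36.5 -8.5 3 2.4; -1 -37 -6.5 3 2.4; -1 -37 -5 3 2.5; -1 -37.5 -3.5 2.5 2.4; -1 -37.5 -2 3 2.5
-1 -37.5 -0.5 2.5 2.4
end [ 627.  -244.9  220.2] 109.0
```

>>> {"api": "drive_tool", "payload": {"deltas": "-1 -28 -24 -5 1; -1 -28 -24 -5 1; -1 -28 -24 -5 1; -1 -29 -23 -5 1; -1 -29 -23 -5 1; -1 -30 -22 -5 1; -1 -30 -22 -5 1; -1 -30 -21 -5 1", "newtons": 40}}

```text
t: 0.77
tool_pos: [0.3926, 0.3421, 0.2667]
ee_rot: [-3.133, -0.003, 2.593]
force: [0.6, -0.3, 0.3]
finger_gap: 0.0852
```

>>> {"api": "drive_tool", "payload": {"deltas": "-1 -29 -24 3 2; -1 -30 -22 3 2; -1 -31 -21 3 2; -1 -32 -20 3 2; -1 -32 -18 3 2; -1 -34 -17 3 2; -1 -34 -16 3 2; -1 -34 -14 3 2"}}

```text
t: 1.43
tool_pos: [0.4995, 0.0471, 0.2441]
ee_rot: [-3.137, -0.002, 2.301]
force: [1.4, 0.9, -0.6]
finger_gap: 0.0855
```

Run:
```python
from h import *
plan([(.627,-.245,.22,109)])
```

```text
t 1.43 tcp [0.4995 0.0471 0.2441] rot [-3.137e+00 -2.000e-03  2.301e+00] gap 0.08551244115411047 F [ 1.4  0.9 -0.6]
-1 -33.5 -11 2.5 2.5; -1 -34 -9.5 2.5 2.5; -1 -34.5 -8 2.5 2.5; -1 -35 -6.5 3 2.6; -1 -35 -5 2.5 2.5; -1 -35.5 -3.5 3 2.6; -1 -35.5 -2 2.5 2.5; -1 -35.5 -0.5 3 2.6
-1 -35 1 2.5 2.5
end [ 626.8 -245.1  220.1] 109.0
```

Motion tracks well, with little lag.

>>> {"api": "drive_tool", "payload": {"deltas": "-1 -34 -11 2.5 2.5; -1 -34 -10 2.5 2.5; -1 -35 -8 2.5 2.5; -1 -35 -7 3 2.5; -1 -35 -5 2.5 2.5; -1 -36 -4 3 2.5; -1 -36 -2 2.5 2.5; -1 -36 -1 3 2.5"}}

```text
t: 2.1
tool_pos: [0.613, -0.231, 0.2206]
ee_rot: [-3.137, -0.001, 1.937]
force: [0.5, 0.9, 0.3]
finger_gap: 0.0854
```

>>> {"api": "drive_tool", "payload": {"deltas": "-1 -36 1 2.5 2.5; -1 0 0 0 0"}}

```text
t: 2.27
tool_pos: [0.6269, -0.2727, 0.2163]
ee_rot: [-3.134, 0.002, 1.883]
force: [-0.3, 0.9, -0.7]
finger_gap: 0.0853
```

Run:
```python
from h import *
st(); P=arm.camera_params('wrist'); print(np.round(P['extrinsics'],3).tolist(),np.round(P['intrinsics'],0).tolist())
snap('wrist','w1',scale=1.4)
c=np.array([.627,-.245])
for a in np.radians([-71]):
    for n,sx,sy,z in[('grip',23,10,.142),('plate',45,32,.008)]:
        for i,j in((-1,-1),(1,-1),(1,1),(-1,1)):
            q=c+(np.array([np.cos(a),np.sin(a)])*sx*i+np.array([-np.sin(a),np.cos(a)])*sy*j)/1e3
            print(n,np.round(1.4*proj('wrist',[*q,z],P)))
plan([(.627,-.245,.22,109)])
```

```text
t 2.27 tcp [ 0.6269 -0.2727  0.2163] rot [-3.134e+00  2.000e-03  1.883e+00] gap 0.08532797169321399 F [-0.3  0.9 -0.7]
[[0.952, 0.293, 0.086, 0.604], [0.306, -0.905, -0.294, -0.197], [-0.008, 0.307, -0.952, 0.359], [0.0, 0.0, 0.0, 1.0]] [[293.0, 0.0, 282.0], [0.0, 293.0, 206.0], [0.0, 0.0, 1.0]]
grip [391. 216.]
grip [393. 298.]
grip [429. 298.]
grip [429. 215.]
plate [366. 167.]
plate [371. 273.]
plate [443. 271.]
plate [444. 165.]
t 2.32 tcp [ 0.6265 -0.2701  0.2161] rot [-3.133  0.     1.886] gap 0.08522252808006754 F [-0.9  0.4 -0.5]
-1 23.5 8.5 -4 -1
end [ 627.3 -245.2  220.1] 109.0
```

View pics/w1.png

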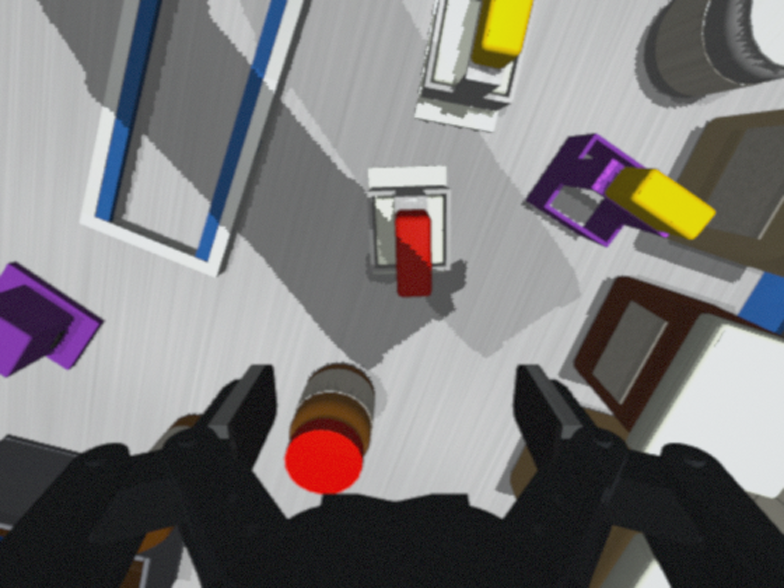

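The picture confirms red grip on a steel tube at (414,254) within about 1.5 mm of prediction; the purple sleeve with yellow grip (660,203) is the decoy. I'll centre and descend.

Run:
```python
from h import *
plan([(.628,-.2447,.2,109),(.628,-.2447,.107,109)],step=25)
```

```text
t 2.32 tcp [ 0.6265 -0.2701  0.2161] rot [-3.133  0.     1.886] gap 0.08522252808006754 F [-0.9  0.4 -0.5]
-1 12 4.5 8 -0.5; -1 11.5 5 8 -0.5; -1 0 0 23.5 0; -1 0 0 23 0; -1 0 0 23.5 0; -1 0 0 23 0
end [ 628.1 -244.8  107.1] 109.0
```

>>> {"api": "drive_tool", "payload": {"deltas": "-1 12 4.5 8 -0.5; -1 11.5 5 8 -0.5; -1 0 0 20 0; -1 0 0 20 0; -1 0 0 20 0; -1 0 0 15 0; -1 0 0 5 0; -1 0 0 0 0"}}

```text
t: 2.98
tool_pos: [0.6271, -0.2244, 0.1118]
ee_rot: [-3.134, -0.008, 1.923]
force: [-0.5, -0.2, 0.9]
finger_gap: 0.0856
```

Run:
```python
from h import *
plan([(.628,-.2447,.107,109)],step=25)
```

```text
t 2.98 tcp [ 0.6271 -0.2244  0.1118] rot [-3.134 -0.008  1.923] gap 0.08560190677953482 F [-0.5 -0.2  0.9]
-1 -19.5 -6 5 1.2
end [ 628.2 -244.8  106.8] 109.0
```

>>> {"api": "drive_tool", "payload": {"deltas": "-1 -8 -2.5 2 0.5; -1 0 0 0 0; -1 0 0 0 0; -1 0 0 0 0"}}

```text
t: 3.32
tool_pos: [0.6287, -0.2302, 0.1118]
ee_rot: [-3.136, -0.008, 1.918]
force: [-0.3, -0.3, -0.5]
finger_gap: 0.0855
```

Run:
```python
from h import *
plan([(.628,-.2447,.107,109)],step=25)
```

```text
t 3.32 tcp [ 0.6287 -0.2302  0.1118] rot [-3.136 -0.008  1.918] gap 0.08554977009049818 F [-0.3 -0.3 -0.5]
-1 -13.5 -5.5 5 0.9
end [ 628.1 -244.8  106.8] 109.0
```

>>> {"api": "drive_tool", "payload": {"deltas": "-1 -8 -3 3 0.7; -1 -5 -2 2 0; -1 0 0 0 0; -1 0 0 0 0"}}

```text
t: 3.65
tool_pos: [0.629, -0.2468, 0.108]
ee_rot: [-3.139, -0.006, 1.903]
force: [-0.6, 0.4, -0.2]
finger_gap: 0.0853
```

Run:
```python
from h import *
plan([(.628,-.2447,.107,109)],step=25)
```

```text
t 3.65 tcp [ 0.629  -0.2468  0.108 ] rot [-3.139 -0.006  1.903] gap 0.08527427638425757 F [-0.6  0.4 -0.2]
-1 2.5 0 1 0.1
end [ 628.1 -244.4  107. ] 109.0
```

Good (about 2 mm). One nudge, then close.

>>> {"api": "drive_tool", "payload": {"deltas": "-1 2 0 1 0; 1 0 0 0 0; 1 0 0 0 0; 1 0 0 0 0; 1 0 0 0 0; 1 0 0 0 0; 1 0 0 0 0; 1 0 0 0 0", "newtons": 60}}

```text
t: 4.32
tool_pos: [0.6283, -0.2447, 0.107]
ee_rot: [-3.139, -0.006, 1.903]
force: [0.0, 0.1, -1.9]
finger_gap: 0.0192
```

>>> {"api": "drive_tool", "payload": {"deltas": "1 0 0 0 0; 1 0 0 0 0; 1 0 0 -10 0; 1 0 0 -10 0; 1 0 0 -10 0; 1 0 0 0 0; 1 0 0 0 0"}}

```text
t: 4.9
tool_pos: [0.6278, -0.2445, 0.1399]
ee_rot: [-3.138, -0.007, 1.903]
force: [-0.3, 0.4, -3.5]
finger_gap: 0.0192
```

Run:
```python
from h import *
for x in(-185,): print(rail(x/1e3))
x,y=rail(-.185)
plan([(x,y,.16,174.3)],step=30,hand=1)
```

```text
[ 0.45717415 -0.02781472]
t 4.9 tcp [ 0.6278 -0.2445  0.1399] rot [-3.138 -0.007  1.903] gap 0.019198893368837643 F [-0.3  0.4 -3.5]
1 26 -9 -2 -6.5; 1 27 -6 -2 -6.5; 1 27.5 -3 -2 -6.5; 1 27.5 0 -2 -6.5; 1 27.5 3.5 -2 -6.5; 1 27 6.5 -2 -6.5; 1 26 9.5 -2 -6.6; 1 24.5 12 -2 -6.5
1 23 15 -2 -6.6; 1 21.5 17.5 -2 -6.5
end [457.1 -27.6 159.9] 174.3
```

Run:
```python
from h import *
x,y=rail(-.185)
plan([(.5,-.2,.14,124),(x,y,.14,174.3)],step=27,hand=1)
```

```text
t 4.9 tcp [ 0.6278 -0.2445  0.1399] rot [-3.138 -0.007  1.903] gap 0.019198893368837643 F [-0.3  0.4 -3.5]
1 14 -17.5 0 -2.5; 1 14.5 -17 0 -2.5; 1 15.5 -16.5 0 -2.5; 1 16 -16 0 -2.5; 1 17 -15 0 -2.5; 1 17.5 -14 0 -2.4; 1 21 7.5 0 -6.3; 1 20 10 0 -6.3
1 18.5 12 0 -6.3; 1 17.5 14 0 -6.3; 1 15.5 15.5 0 -6.3; 1 14 17.5 0 -6.3; 1 12 18.5 0 -6.3; 1 9.5 20 0 -6.2
end [457.2 -27.6 139.9] 174.3
```

>>> {"api": "drive_tool", "payload": {"deltas": "1 14 -17 0 -2.5; 1 14 -17 0 -2.5; 1 15 -16 0 -2.5; 1 16 -16 0 -2.5; 1 17 -15 0 -2.5; 1 17 -14 0 -2.5; 1 21 7.5 0 -6; 1 20 10 0 -6"}}

```text
t: 5.57
tool_pos: [0.4845, -0.1591, 0.1404]
ee_rot: [-3.14, -0.004, 2.387]
force: [1.5, 1.0, -3.1]
finger_gap: 0.0193
```

>>> {"api": "drive_tool", "payload": {"deltas": "1 18 12 0 -6; 1 17 14 0 -6; 1 15 15 0 -6; 1 14 17 0 -6; 1 10 16 0 -6; 1 6 12 0 -6; 1 2 5 0 -3; 1 0 0 0 0"}}

```text
t: 6.23
tool_pos: [0.4496, -0.0293, 0.1421]
ee_rot: [3.137, -0.002, 3.112]
force: [-0.2, -0.5, -3.9]
finger_gap: 0.0192
```

Run:
```python
from h import *
x,y=rail(-.185)
plan([(x,y,.14,174.3)],step=27,hand=1)
```

```text
t 6.23 tcp [ 0.4496 -0.0293  0.1421] rot [ 3.137e+00 -2.000e-03  3.112e+00] gap 0.019165389974245477 F [-0.2 -0.5 -3.9]
1 -7.5 2 2 4
end [457.2 -27.6 140.1] 174.3
```

>>> {"api": "drive_tool", "payload": {"deltas": "1 -5 1 0 3; 1 -3 1 1 1; 1 0 0 0 0; 1 0 0 0 0; 1 0 0 0 0"}}

```text
t: 6.65
tool_pos: [0.4581, -0.0292, 0.1412]
ee_rot: [3.138, -0.001, 3.033]
force: [0.7, -0.8, -3.9]
finger_gap: 0.0197
```

Run:
```python
from h import *
x,y=rail(-.185)
snap('wrist','w2',scale=1.4); P=arm.camera_params('wrist')
s=st(); p=np.array(s['tool_pos']); yw=s['ee_rot'][2]; ax=TA(yw)
# expected plate/tube corners if pair centred under tool
for n,sx,sy,z in[('grip',23,10,p[2]+.036),('plate',45,32,p[2]-.098)]:
    for i,j in((-1,-1),(1,-1),(1,1),(-1,1)):
        print(n,np.round(1.4*proj('wrist',[*(p+ax[0]*sx*i/1e3+ax[1]*sy*j/1e3)[:2],z],P)))
for X,Y in((-.112,.037),(-.112,-.037),(.112,.037),(.112,-.037)): print('lip',np.round(1.4*proj('wrist',[*rail(X,Y),.02],P)))
plan([(x,y,.14,174.3)],hand=1)
```

```text
t 6.7 tcp [ 0.458  -0.0293  0.1412] rot [ 3.138e+00 -1.000e-03  3.033e+00] gap 0.019519424928973593 F [ 1.  -0.1 -3.5]
grip [363. 486.]
grip [359. 357.]
grip [428. 357.]
grip [425. 486.]
plate [344. 356.]
plate [338. 217.]
plate [448. 217.]
plate [443. 356.]
lip [291. 330.]
lip [281. 224.]
lip [-30. 334.]
lip [-67. 228.]
t 6.7 tcp [ 0.458  -0.0293  0.1412] rot [ 3.138e+00 -1.000e-03  3.033e+00] gap 0.019519424928973593 F [ 1.  -0.1 -3.5]
1 1 1.5 1 -0.5
end [457.2 -27.7 140.2] 174.3
```

View pics/w2.png

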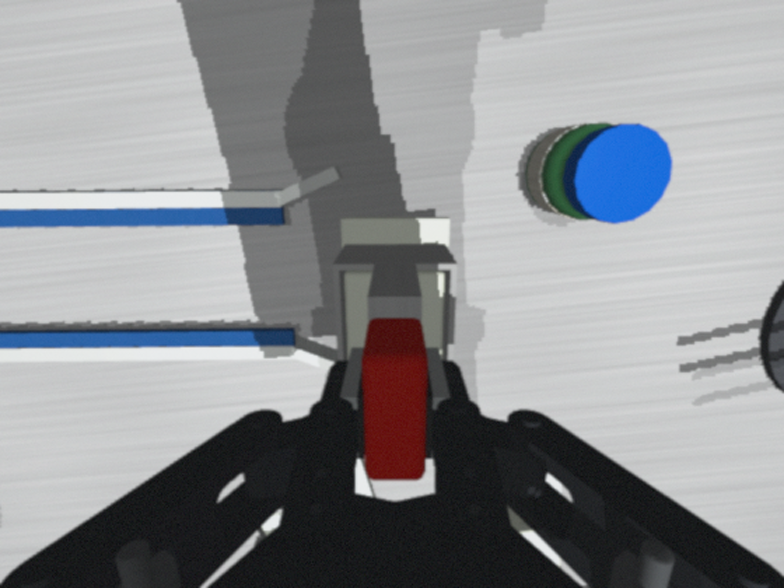

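Plate corners at (340,217)/(451,217) and lip ends at (284,224)/(294,329) are all within about 1 mm of prediction, so the pair is well aligned. Lowering.

>>> {"api": "drive_tool", "payload": {"deltas": "1 1 1 8 -0.5; 1 0 0 8 0; 1 0 0 8 0; 1 0 0 5 0; 1 0 0 0 0; 1 0 0 0 0"}}

```text
t: 7.2
tool_pos: [0.456, -0.0286, 0.1081]
ee_rot: [3.138, -0.003, 3.043]
force: [0.4, 0.1, -4.1]
finger_gap: 0.0189
```

Run:
```python
from h import *
plan([(*rail(-.18),.109,174.3),(*rail(-.1),.109,174.3)],step=12,hand=1)
```

```text
t 7.2 tcp [ 0.456  -0.0286  0.1081] rot [ 3.138e+00 -3.000e-03  3.043e+00] gap 0.018943678424036912 F [ 0.4  0.1 -4.1]
1 -1 -4 -1 0; 1 0 -11.5 0 0; 1 0 -11.5 0 0; 1 0 -11.5 0 0; 1 0 -11.5 0 0; 1 0 -11.5 0 0; 1 0 -11.5 0 0; 1 0 -11 0 0
end [ 448.7 -112.3  109.1] 174.3
```

>>> {"api": "drive_tool", "payload": {"deltas": "1 -1 -5 0 0; 1 0 -10 0 0; 1 0 -10 0 0; 1 0 -10 0 0; 1 0 -10 0 0; 1 0 -5 0 0; 1 0 0 0 0; 1 0 0 0 0"}}

```text
t: 7.87
tool_pos: [0.4523, -0.0849, 0.1093]
ee_rot: [3.138, -0.001, 3.042]
force: [-0.3, -0.2, -4.0]
finger_gap: 0.0195
```

```bash
cat >> h.py <<'E'
def inrail():
    s=st(); p=np.array(s['tool_pos'][:2])-RAIL; n=np.array([-RD[1],RD[0]]); print('rail x %.1f y %.1f yaw %.1f'%(1e3*p@RD,1e3*p@n,np.degrees(s['ee_rot'][2])))
E
python3 -c "
from h import *
inrail(); plan([(*rail(-.05),.1085,174.3)],step=12,hand=1)"
```

```text
t 7.87 tcp [ 0.4523 -0.0849  0.1093] rot [ 3.138e+00 -1.000e-03  3.042e+00] gap 0.019457403258306208 F [-0.3 -0.2 -4. ]
rail x -127.7 y 0.9 yaw 174.3
t 7.87 tcp [ 0.4523 -0.0849  0.1093] rot [ 3.138e+00 -1.000e-03  3.042e+00] gap 0.019457403258306208 F [-0.3 -0.2 -4. ]
1 0 -11 0 -0; 1 0 -11 0 -0; 1 0 -11 0 -0; 1 0 -11 0 -0; 1 0.5 -11 0.5 -0; 1 0 -11.5 0 -0; 1 0.5 -11 0.5 -0
end [ 443.6 -162.   108.3] 174.3
```

>>> {"api": "drive_tool", "payload": {"deltas": "1 0.5 -8 0.5 0; 1 0.5 -8 0 0; 1 0 -8 0 0; 1 0 -8 0 0; 1 0 -8 0 0; 1 0 -5 0 0; 1 0 0 0 0; 1 0 0 0 0"}}

```text
t: 8.53
tool_pos: [0.4464, -0.1343, 0.1087]
ee_rot: [3.138, -0.0, 3.042]
force: [-0.3, 0.6, -4.3]
finger_gap: 0.0192
```

```bash
python3 -c "
from h import *
inrail()"
```

```text
t 8.53 tcp [ 0.4464 -0.1343  0.1087] rot [ 3.138 -0.     3.042] gap 0.019173531868077045 F [-0.3  0.6 -4.3]
rail x -78.0 y -0.1 yaw 174.3
```

>>> {"api": "drive_tool", "payload": {"deltas": "1 0 -10 0 0; 1 0 -12 0 0; 1 0 -12 0 0; 1 0 -12 0 0; 1 0 -12 0 0; 1 0 -12 0 0; 1 0 -6 0 0; 1 0 0 0 0"}}

```text
t: 9.2
tool_pos: [0.4388, -0.2141, 0.1084]
ee_rot: [3.138, -0.0, 3.047]
force: [0.1, -0.4, -3.5]
finger_gap: 0.0191
```

```bash
python3 -c "
from h import *
inrail()"
```

```text
t 9.2 tcp [ 0.4388 -0.2141  0.1084] rot [ 3.138 -0.     3.047] gap 0.019119384191887405 F [ 0.1 -0.4 -3.5]
rail x 2.2 y 0.2 yaw 174.6
```

>>> {"api": "drive_tool", "payload": {"deltas": "1 0 -10 0 0; 1 0 -12 0 0; 1 0 -12 0 0; 1 0 -12 0 0; 1 0 -12 0 0; 1 0 -7 0 0; 1 0 -3 0 0; 1 0 0 0 0"}}

```text
t: 9.87
tool_pos: [0.4328, -0.2836, 0.1078]
ee_rot: [3.137, -0.001, 3.052]
force: [0.2, 0.0, -3.2]
finger_gap: 0.0194
```

```bash
python3 -c "
from h import *
inrail()"
```

```text
t 9.87 tcp [ 0.4328 -0.2836  0.1078] rot [ 3.137e+00 -1.000e-03  3.052e+00] gap 0.019380562000480286 F [ 0.2  0.  -3.2]
rail x 72.0 y 1.1 yaw 174.9
```

>>> {"api": "drive_tool", "payload": {"deltas": "1 1 -5 1 0.5; 1 0 -2 0 0; 1 0 0 0 0; 1 0 0 0 0; 1 0 0 -4 0; 1 0 0 -5 0; 1 0 0 -6 0; 1 0 0 -6 0"}}

```text
t: 10.53
tool_pos: [0.4316, -0.2876, 0.1286]
ee_rot: [3.134, -0.002, 3.046]
force: [-0.5, -0.0, -2.6]
finger_gap: 0.0194
```

>>> {"api": "drive_tool", "payload": {"deltas": "1 0 0 -8 0; 1 0 0 -10 0; 1 0 0 -10 0; 1 0 0 -10 0; 1 0 0 -10 0; 1 0 0 -10 0; 1 0 0 -10 0; 1 0 0 0 0"}}

```text
t: 11.2
tool_pos: [0.4329, -0.289, 0.2079]
ee_rot: [3.136, 0.004, 3.045]
force: [0.0, 0.4, -1.3]
finger_gap: 0.0197
```

```bash
python3 -c "
from h import *
inrail(); snap('top','t2',crop=(215,130,385,300),scale=3.5)"
```

```text
t 11.2 tcp [ 0.4329 -0.289   0.2079] rot [3.136 0.004 3.045] gap 0.019748851396968047 F [ 0.   0.4 -1.3]
rail x 77.3 y 1.8 yaw 174.5
```

View pics/t2.png

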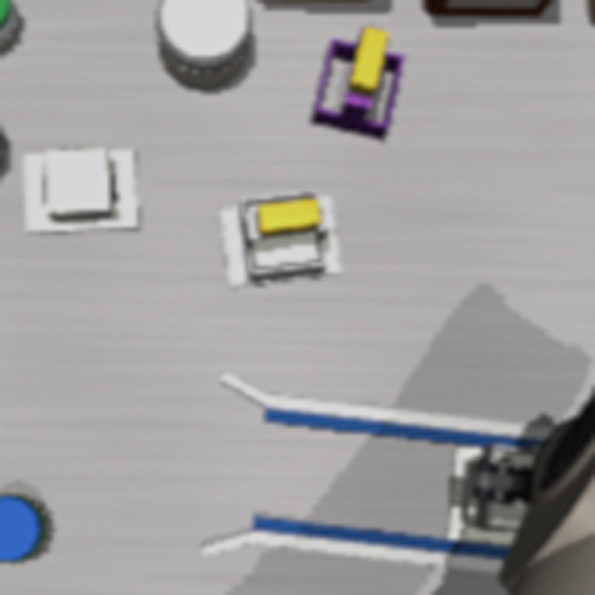

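Force (1.3 N) says only the sleeve came up, and the picture shows the former's plate (460,500) in the rail. Now to branch 1.

```bash
cat >> h.py <<'E'
C=np.array([.532,.3122])
def br(r,a=-81.7,off=0): a=np.radians(a); return C+r*np.array([np.cos(a),np.sin(a)])+off*np.array([-np.sin(a),np.cos(a)])
def inbr(a=-81.7):
    s=st(); p=np.array(s['tool_pos'][:2])-C; a=np.radians(a); print('r %.1f lat %.1f yaw %.1f'%(1e3*(p[0]*np.cos(a)+p[1]*np.sin(a)),1e3*(-p[0]*np.sin(a)+p[1]*np.cos(a)),np.degrees(s['ee_rot'][2])))
E
python3 -c "
from h import *
plan([(*br(.185),.208,188.3)],step=28,hand=1)"
```

```text
t 11.25 tcp [ 0.4327 -0.2888  0.207 ] rot [3.135e+00 3.000e-03 3.045e+00] gap 0.0193609426320098 F [ 0.3  0.2 -2.1]
1 -5.5 27 0 -0.9; 1 -5.5 26.5 0 -0.9; 1 -6 26.5 0 -0.9; 1 -6.5 26.5 0 -0.9; 1 -7 26.5 0 -0.9; 1 -7.5 26 0 -0.8; 1 -8 26 0 -0.9; 1 -8 26 0 -0.8
1 -8.5 26 0 -0.9; 1 -9 26 0 -0.8; 1 -9.5 25.5 0 -0.9; 1 -9.5 25.5 0 -0.8; 1 -10 25.5 -0.5 -0.9; 1 -10.5 25 0 -0.8; 1 -11 25 -0.5 -0.9; 1 -11 25 0 -0.8
end [558.5 129.1 208. ] 188.3
```

>>> {"api": "drive_tool", "payload": {"deltas": "1 -5 27 0 -1; 1 -5 27 0 -1; 1 -6 27 0 -1; 1 -6 27 0 -1; 1 -7 27 0 -1; 1 -7 26 0 -1; 1 -8 26 0 -1; 1 -8 26 0 -1"}}

```text
t: 11.92
tool_pos: [0.4908, -0.0744, 0.2055]
ee_rot: [3.138, -0.0, -3.103]
force: [1.0, 0.7, -0.8]
finger_gap: 0.0194
```

>>> {"api": "drive_tool", "payload": {"deltas": "1 -9 26 0 -1; 1 -9 26 0 -1; 1 -9 25 0 -1; 1 -9 25 0 -1; 1 -8 20 0 -1; 1 -6 12 0 0; 1 -2 5 0 0; 1 0 0 0 0"}}

```text
t: 12.58
tool_pos: [0.5314, 0.0817, 0.2019]
ee_rot: [3.137, -0.006, -3.004]
force: [-0.1, 0.1, -2.3]
finger_gap: 0.0191
```

```bash
python3 -c "
from h import *
inbr();plan([(*br(.16),.184,188.3)],step=20,hand=1)"
```

```text
t 12.58 tcp [0.5314 0.0817 0.2019] rot [ 3.137 -0.006 -3.004] gap 0.019057310370343958 F [-0.1  0.1 -2.3]
r 228.0 lat -33.9 yaw -172.1
t 12.58 tcp [0.5314 0.0817 0.2019] rot [ 3.137 -0.006 -3.004] gap 0.019057310370343958 F [-0.1  0.1 -2.3]
1 -8.5 17 4.5 -0.1; 1 -8.5 17 4.5 -0.1; 1 -8.5 17 4.5 -0.1; 1 -8 17 4.5 -0.1
end [555.  153.7 183.9] -171.7
```

>>> {"api": "drive_tool", "payload": {"deltas": "1 -10 14 4.5 0; 1 -10 15 4.5 0; 1 -9 15 4.5 0; 1 -5 10 4 0; 1 0 3 0 0; 1 0 0 0 0; 1 0 0 0 0"}}

```text
t: 13.17
tool_pos: [0.5591, 0.1427, 0.1818]
ee_rot: [3.139, -0.008, -3.011]
force: [-0.1, -0.1, -1.9]
finger_gap: 0.0192
```

```bash
python3 -c "
from h import *
inbr();plan([(*br(.16),.184,188.3)],step=20,hand=1)
snap('wrist','w3',scale=1.4); P=arm.camera_params('wrist')
for r in(.085,.115): print([np.round(1.4*proj('wrist',[*br(r,off=o),.164 if r<.1 else .174],P)) for o in(-.012,.012)])
"
```

```text
t 13.17 tcp [0.5591 0.1427 0.1818] rot [ 3.139 -0.008 -3.011] gap 0.019247841183843137 F [-0.1 -0.1 -1.9]
r 171.7 lat 2.3 yaw -172.5
t 13.17 tcp [0.5591 0.1427 0.1818] rot [ 3.139 -0.008 -3.011] gap 0.019247841183843137 F [-0.1 -0.1 -1.9]
1 2.5 11.5 -2 -0.8
end [555.1 153.8 183.8] -171.7
[array([600., 313.]), array([593., 365.])]
[array([537., 323.]), array([532., 377.])]
```

View pics/w3.png

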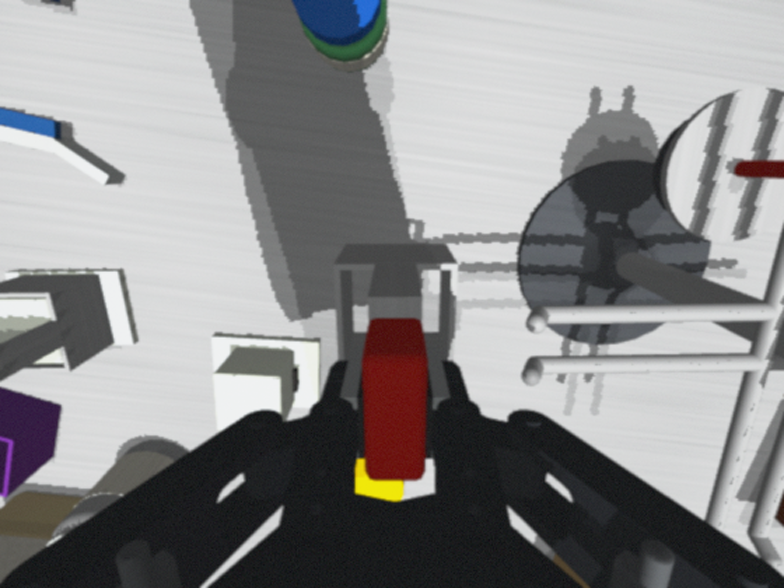

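Branch tips at (537,320) and (532,370), within 2 mm laterally of prediction. Inserting along the branch at 186 mm.

>>> {"api": "drive_tool", "payload": {"deltas": "1 1 0 -3 -0.5; 1 0 5 -1 0; 1 0 10 0 0; 1 0 12 0 0; 1 0 12 0 0; 1 0 10 0 0; 1 0 0 0 0; 1 0 0 0 0"}}

```text
t: 13.88
tool_pos: [0.55, 0.1954, 0.188]
ee_rot: [3.138, -0.006, -3.002]
force: [0.4, -0.4, -1.0]
finger_gap: 0.0193
```

```bash
python3 -c "
from h import *
inbr()"
```

```text
t 13.88 tcp [0.55   0.1954 0.188 ] rot [ 3.138 -0.006 -3.002] gap 0.019332985940707946 F [ 0.4 -0.4 -1. ]
r 118.1 lat 1.0 yaw -172.0
```

>>> {"api": "drive_tool", "payload": {"deltas": "1 0 8 0 0; 1 0 8 0 0; 1 0 8 0 0; 1 0 5 0 0; 1 0 2 0 0; 1 0 0 0 0; 1 0 0 0 0"}}

```text
t: 14.47
tool_pos: [0.5451, 0.2294, 0.1877]
ee_rot: [3.138, -0.007, -3.002]
force: [0.4, 0.2, -2.0]
finger_gap: 0.0192
```

```bash
python3 -c "
from h import *
inbr()"
```

```text
t 14.47 tcp [0.5451 0.2294 0.1877] rot [ 3.138 -0.007 -3.002] gap 0.019189320079703275 F [ 0.4  0.2 -2. ]
r 83.8 lat 1.0 yaw -172.0
```

Lower about 19 mm (expected rest at TCP ≈ 168).

>>> {"api": "drive_tool", "payload": {"deltas": "1 0 0 6 0; 1 0 0 6 0; 1 0 0 4 0; 1 0 0 2 0; 1 0 0 0 0; 1 0 0 0 0"}}

```text
t: 14.97
tool_pos: [0.5453, 0.2282, 0.1678]
ee_rot: [3.139, -0.007, -3.004]
force: [-1.6, 0.6, 3.8]
finger_gap: 0.0193
```

```bash
python3 -c "
from h import *
inbr()"
```

```text
t 14.97 tcp [0.5453 0.2282 0.1678] rot [ 3.139 -0.007 -3.004] gap 0.019321638353399187 F [-1.6  0.6  3.8]
r 85.1 lat 1.1 yaw -172.1
```

>>> {"api": "drive_tool", "payload": {"deltas": "0 0 0 0 0; 0 0 0 0 0; 0 0 0 0 0; 0 0 0 -5 0; 0 0 0 -10 0; 0 0 0 -20 0; 0 0 0 -20 0; 0 0 0 -15 0"}}

```text
t: 15.63
tool_pos: [0.5447, 0.2269, 0.2403]
ee_rot: [3.141, -0.01, -3.004]
force: [-0.4, 0.4, 0.8]
finger_gap: 0.0426
```

```bash
python3 -c "
from h import *
st();snap('scene','s2',scale=1.4); P=arm.camera_params('top'); 
plan([(.631,-.1160,.225,98.5)],step=36)"
```

```text
t 15.63 tcp [0.5447 0.2269 0.2403] rot [ 3.141 -0.01  -3.004] gap 0.042617936131848236 F [-0.4  0.4  0.8]
t 15.68 tcp [0.5459 0.2273 0.2433] rot [ 3.139 -0.007 -3.005] gap 0.04287461403098148 F [1.7 1.3 3.7]
-1 -3 -27 1.5 6.9; -1 -6 -26.5 1.5 6.9; -1 -9 -25.5 1.5 6.9; -1 -12.5 -24.5 1.5 6.9; -1 -15 -22.5 1.5 6.9; -1 -17.5 -20.5 1.5 6.9; -1 -20 -18.5 1.5 6.8; -1 -22 -16 1.5 6.9
-1 -24 -13 1.5 6.8; -1 -25.5 -10 1 6.9; -1 -26.5 -7 1.5 6.8; -1 -27 -4 1 6.9; -1 -27 -1 1.5 6.8
end [ 630.9 -116.1  224.8] -261.5
```

View pics/s2.png

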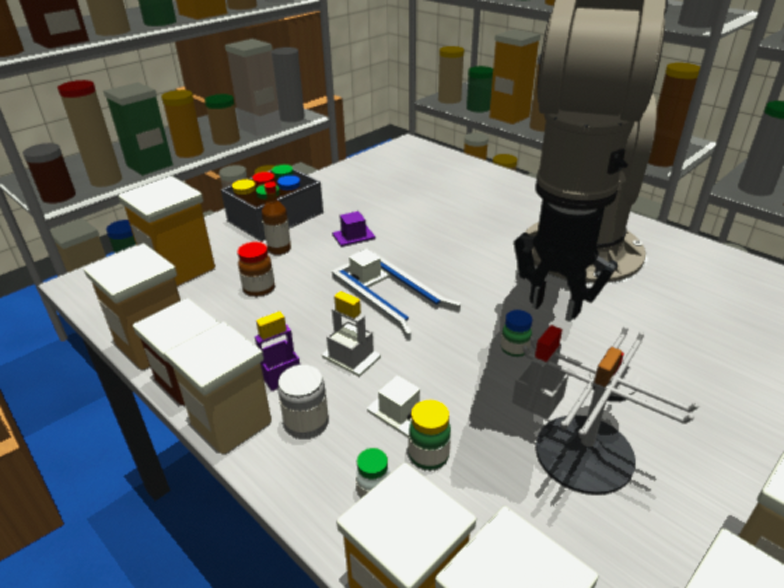

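Red sleeve hangs on branch 1 (548,345), former 1 is in the rail (365,268), and the yellow pair (348,335) hasn't moved. Next: the yellow pair.

>>> {"api": "drive_tool", "payload": {"deltas": "-1 -3 -27 1 7; -1 -6 -26 1 7; -1 -9 -25 1 7; -1 -12 -24 1 7; -1 -15 -22 1 7; -1 -17 -20 1 7; -1 -20 -18 1 7; -1 -22 -16 1 7"}}

```text
t: 16.35
tool_pos: [0.5978, 0.0161, 0.2443]
ee_rot: [3.135, -0.004, 2.287]
force: [0.3, 0.5, 0.2]
finger_gap: 0.0852
```

>>> {"api": "drive_tool", "payload": {"deltas": "-1 -24 -13 1 7; -1 -25 -10 1 7; -1 -25 -7 1 5; -1 -18 -3 1 3; -1 -10 -1 1 2; -1 -4 0 0 0; -1 0 0 0 0; -1 0 0 0 0"}}

```text
t: 17.02
tool_pos: [0.6223, -0.1057, 0.2435]
ee_rot: [3.133, -0.004, 1.843]
force: [-0.6, 0.1, -0.1]
finger_gap: 0.0855
```

Run:
```python
from h import *
P=arm.camera_params('wrist');snap('wrist','w4',crop=(100,0,460,300),scale=2)
plan([(.631,-.116,.2,98.5)],step=25)
c=np.array([.6312,-.116]); a=np.radians(-81.5)
for n,sx,sy,z in[('grip',23,10,.142),('plate',45,32,.008)]:
    for i,j in((-1,-1),(1,-1),(1,1),(-1,1)):
        q=c+(np.array([np.cos(a),np.sin(a)])*sx*i+np.array([-np.sin(a),np.cos(a)])*sy*j)/1e3
        print(n,np.round(2*(proj('wrist',[*q,z],P)-[100,0])))
```

```text
t 17.07 tcp [ 0.6224 -0.1054  0.2435] rot [ 3.133 -0.004  1.844] gap 0.08522044929581267 F [ 0.1  0.5 -0.1]
-1 -6.5 2.5 21.5 3.6; -1 -6 3.5 22 3.5
end [ 631.2 -116.1  200. ] 98.5
grip [358. 388.]
grip [346. 485.]
grip [389. 490.]
grip [403. 393.]
plate [328. 296.]
plate [314. 429.]
plate [407. 439.]
plate [427. 308.]
```

View pics/w4.png

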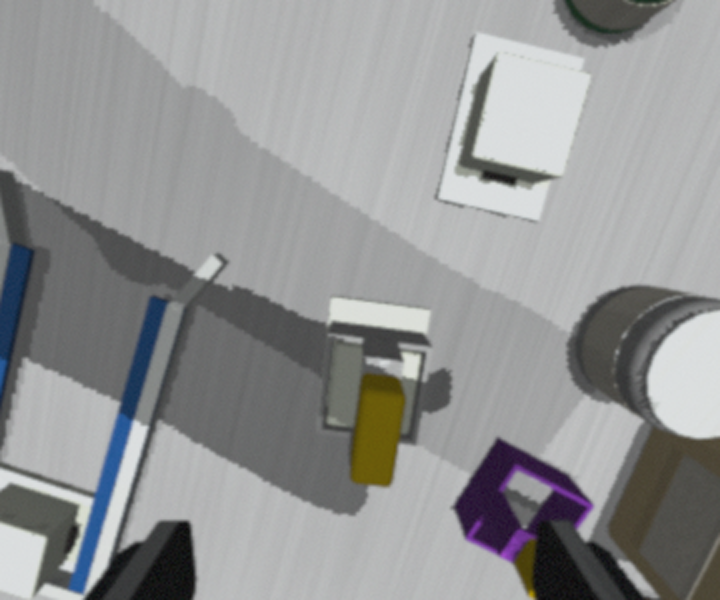

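Yellow grip (378,435) on its steel tube, as predicted within 2 mm; the purple decoy is to the right (520,500). Descending.

>>> {"api": "drive_tool", "payload": {"deltas": "-1 -4 3 20 3.5; -1 -4 3 20 3; -1 -2 2 20 0; -1 0 0 20 0; -1 0 0 15 0; -1 0 0 10 0; -1 0 0 5 0; -1 0 0 0 0"}}

```text
t: 17.73
tool_pos: [0.6356, -0.1001, 0.1305]
ee_rot: [3.13, -0.01, 1.748]
force: [-0.2, -0.1, -0.1]
finger_gap: 0.0853
```

```bash
python3 -c "
from h import *
plan([(.633,-.1155,.107,98.5)],step=25)"
```

```text
t 17.73 tcp [ 0.6356 -0.1001  0.1305] rot [ 3.13  -0.01   1.748] gap 0.0852892950505113 F [-0.2 -0.1 -0.1]
-1 -7.5 -2.5 12 0.8; -1 -7 -2.5 11.5 0.8
end [ 633.1 -115.3  107. ] 98.5
```

>>> {"api": "drive_tool", "payload": {"deltas": "-1 -8 -2 8 1; -1 -7 -2 8 1; -1 -3 -1 4 0; -1 0 0 2 0; -1 0 0 0 0; -1 0 0 0 0"}}

```text
t: 18.23
tool_pos: [0.6349, -0.1206, 0.1087]
ee_rot: [3.127, -0.01, 1.71]
force: [-1.1, 0.5, 0.1]
finger_gap: 0.0851
```

```bash
python3 -c "
from h import *
plan([(.633,-.1155,.107,98.5)],step=25)"
```

```text
t 18.23 tcp [ 0.6349 -0.1206  0.1087] rot [ 3.127 -0.01   1.71 ] gap 0.08514429142139192 F [-1.1  0.5  0.1]
-1 5.5 -1 1.5 -0.5
end [ 633.1 -115.3  107.2] 98.5
```

>>> {"api": "drive_tool", "payload": {"deltas": "-1 4.5 -1 1.5 -0.5; -1 1 0 0 0; -1 0 0 0 0; -1 0 0 0 0"}}

```text
t: 18.57
tool_pos: [0.6334, -0.1142, 0.108]
ee_rot: [3.125, -0.01, 1.72]
force: [-0.6, -0.9, -0.7]
finger_gap: 0.0854
```

```bash
python3 -c "
from h import *
plan([(.633,-.1155,.107,98.5)],step=25)"
```

```text
t 18.57 tcp [ 0.6334 -0.1142  0.108 ] rot [ 3.125 -0.01   1.72 ] gap 0.08540688316443543 F [-0.6 -0.9 -0.7]
-1 -1 -0.5 1 0
end [ 633.1 -115.3  107. ] 98.5
```

>>> {"api": "drive_tool", "payload": {"deltas": "1 -1 0 0 0; 1 0 0 0 0; 1 0 0 0 0; 1 0 0 0 0; 1 0 0 0 0; 1 0 0 0 0; 1 0 0 0 0; 1 0 0 0 0"}}

```text
t: 19.23
tool_pos: [0.6339, -0.115, 0.1085]
ee_rot: [3.125, -0.01, 1.72]
force: [0.7, 1.0, -0.0]
finger_gap: 0.0193
```

>>> {"api": "drive_tool", "payload": {"deltas": "1 0 0 0 0; 1 0 0 0 0; 1 0 0 -10 0; 1 0 0 -10 0; 1 0 0 -10 0; 1 0 0 0 0; 1 0 0 0 0"}}

```text
t: 19.82
tool_pos: [0.6328, -0.1155, 0.1414]
ee_rot: [3.126, -0.011, 1.72]
force: [0.5, 0.6, -3.6]
finger_gap: 0.0192
```

Run:
```python
from h import *
plan([(.53,-.03,.14,120),(*rail(-.185),.14,174.3)],step=27,hand=1)
```

```text
t 19.82 tcp [ 0.6328 -0.1155  0.1414] rot [ 3.126 -0.011  1.72 ] gap 0.019167919394097316 F [ 0.5  0.6 -3.6]
1 20 -18 0.5 -4.3; 1 21 -16 0 -4.3; 1 22.5 -14.5 0.5 -4.3; 1 23.5 -13 0 -4.3; 1 24.5 -11 0.5 -4.2; 1 5 -8 0 -6.8; 1 5.5 -7 0 -6.8; 1 6.5 -6.5 0 -6.8
1 7 -5.5 0 -6.8; 1 8 -4.5 0 -6.8; 1 8 -4 0 -6.8; 1 8.5 -3 0 -6.8; 1 9 -1.5 0 -6.7
end [457.3 -27.9 139.9] 174.3
```

>>> {"api": "drive_tool", "payload": {"deltas": "1 20 -18 0 -4; 1 21 -16 0 -4; 1 22 -14 0 -4; 1 23 -13 0 -4; 1 20 -10 0 -4; 1 5 -8 0 -7; 1 5 -7 0 -7; 1 6 -6 0 -7"}}

```text
t: 20.48
tool_pos: [0.5031, -0.0296, 0.1404]
ee_rot: [3.123, 0.006, 2.455]
force: [-0.1, -1.0, -3.6]
finger_gap: 0.0191
```

>>> {"api": "drive_tool", "payload": {"deltas": "1 7 -5 0 -7; 1 7 -4 0 -7; 1 7 -3 0 -7; 1 6 -2 0 -6; 1 4 0 0 -4; 1 0 0 0 0; 1 0 0 0 0"}}

```text
t: 21.07
tool_pos: [0.4646, -0.0275, 0.1404]
ee_rot: [3.128, 0.016, 3.018]
force: [-0.3, -0.2, -3.8]
finger_gap: 0.0191
```

Run:
```python
from h import *
inrail();plan([(*rail(-.185),.14,174.3)],step=27,hand=1)
```

```text
t 21.07 tcp [ 0.4646 -0.0275  0.1404] rot [3.128 0.016 3.018] gap 0.01906738013092323 F [-0.3 -0.2 -3.8]
rail x -186.0 y 7.4 yaw 172.9
t 21.07 tcp [ 0.4646 -0.0275  0.1404] rot [3.128 0.016 3.018] gap 0.01906738013092323 F [-0.3 -0.2 -3.8]
1 7.5 -1 0.5 -1.4
end [457.  -27.6 139.9] 174.3
```

>>> {"api": "drive_tool", "payload": {"deltas": "1 5 0 3 -1; 1 2 0 8 -0.4; 1 0 0 8 0; 1 0 0 8 0; 1 0 0 4 0; 1 0 0 0 0; 1 0 0 0 0"}}

```text
t: 21.65
tool_pos: [0.4629, -0.0263, 0.1079]
ee_rot: [3.127, 0.024, 3.036]
force: [-5.8, 0.6, 18.6]
finger_gap: 0.0195
```

Run:
```python
from h import *
inrail();P=arm.camera_params('wrist')
snap('wrist','w5',crop=(100,100,400,350),scale=2.4); 
s=st(); p=np.array(s['tool_pos']); yw=s['ee_rot'][2]; ax=TA(yw)
for n,sx,sy,z in[('plate',45,32,p[2]-.098)]:
    for i,j in((-1,-1),(1,-1),(1,1),(-1,1)):
        print(n,np.round(2.4*(proj('wrist',[*(p+ax[0]*sx*i/1e3+ax[1]*sy*j/1e3)[:2],z],P)-[100,100])))
for X,Y in((-.112,.037),(-.112,-.037)): print('lip',np.round(2.4*(proj('wrist',[*rail(X,Y),.02],P)-[100,100])))
```

```text
t 21.65 tcp [ 0.4629 -0.0263  0.1079] rot [3.127 0.024 3.036] gap 0.01948906095387637 F [-5.8  0.6 18.6]
rail x -187.1 y 5.5 yaw 173.9
t 21.7 tcp [ 0.4627 -0.0262  0.1079] rot [3.127 0.023 3.036] gap 0.01938990345417189 F [-4.1 -0.6 16.6]
plate [348. 364.]
plate [336. 125.]
plate [526. 124.]
plate [516. 363.]
lip [223. 346.]
lip [199. 140.]
```

View pics/w5.png

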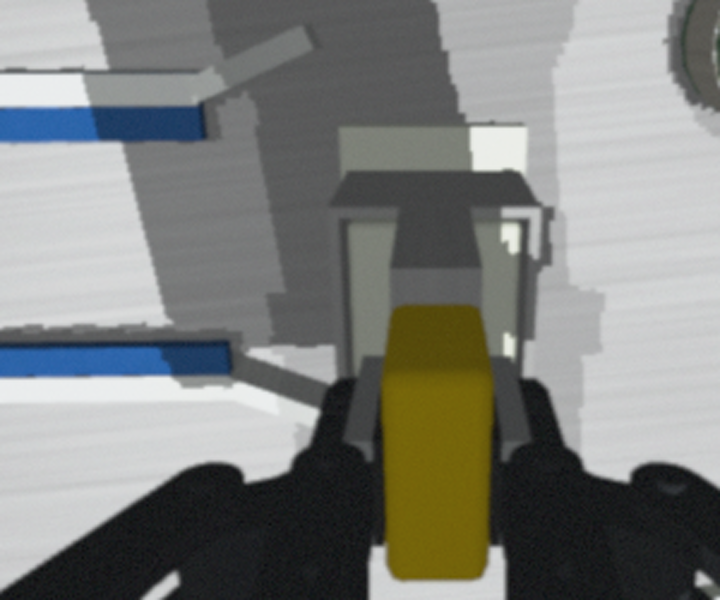

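>>> {"api": "drive_tool", "payload": {"deltas": "1 1 0 -3 0; 1 3 0 0 -0.4; 1 1.5 0 0 0; 1 0 0 0 0; 1 0 0 0 0"}}

```text
t: 22.12
tool_pos: [0.4563, -0.0258, 0.1086]
ee_rot: [3.128, 0.021, 3.042]
force: [1.0, -0.1, -4.4]
finger_gap: 0.0194
```

```bash
python3 -c "
from h import *
inrail()"
```

```text
t 22.12 tcp [ 0.4563 -0.0258  0.1086] rot [3.128 0.021 3.042] gap 0.0194364925150713 F [ 1.  -0.1 -4.4]
rail x -186.9 y -1.1 yaw 174.3
```

>>> {"api": "drive_tool", "payload": {"deltas": "1 -0.5 -5 -0.5 0; 1 -0.5 -10 0 0; 1 0 -10 0 0; 1 0 -10 0 0; 1 0 -10 0 0; 1 0 -8 0 0; 1 0 0 0 0; 1 0 0 0 0"}}

```text
t: 22.78
tool_pos: [0.4527, -0.0818, 0.1083]
ee_rot: [3.128, 0.022, 3.043]
force: [0.1, 1.9, -2.7]
finger_gap: 0.0193
```

```bash
python3 -c "
from h import *
inrail()"
```

```text
t 22.78 tcp [ 0.4527 -0.0818  0.1083] rot [3.128 0.022 3.043] gap 0.019333116324195126 F [ 0.1  1.9 -2.7]
rail x -130.8 y 0.9 yaw 174.3
```

>>> {"api": "drive_tool", "payload": {"deltas": "1 0.5 -8 -0.5 0; 1 0.5 -8 -0.5 0; 1 0 -8 0 0; 1 0 -8 0 0; 1 0 -8 0 0; 1 0 -5 0 0; 1 0 0 0 0; 1 0 0 0 0"}}

```text
t: 23.45
tool_pos: [0.4462, -0.1309, 0.1083]
ee_rot: [3.128, 0.021, 3.043]
force: [-0.5, 0.7, -2.7]
finger_gap: 0.0191
```

```bash
python3 -c "
from h import *
inrail()"
```

```text
t 23.45 tcp [ 0.4462 -0.1309  0.1083] rot [3.128 0.021 3.043] gap 0.019075562410906553 F [-0.5  0.7 -2.7]
rail x -81.4 y -0.7 yaw 174.4
```

>>> {"api": "drive_tool", "payload": {"deltas": "1 0 -10 0 0; 1 0 -13 0 0; 1 0 -14 0 0; 1 0 -14 0 0; 1 0 -14 0 0; 1 0 -12 0 0; 1 0 -6 0 0; 1 0 0 0 0"}}

```text
t: 24.12
tool_pos: [0.441, -0.2123, 0.1084]
ee_rot: [3.124, 0.024, 3.049]
force: [-0.5, -0.2, -1.0]
finger_gap: 0.0193
```

```bash
python3 -c "
from h import *
inrail()"
```

```text
t 24.12 tcp [ 0.441  -0.2123  0.1084] rot [3.124 0.024 3.049] gap 0.019329715492704014 F [-0.5 -0.2 -1. ]
rail x 0.1 y 2.2 yaw 174.7
```

>>> {"api": "drive_tool", "payload": {"deltas": "1 1.5 -5 -0.5 0.4; 1 0.5 -4 0 0; 1 0 0 0 0; 1 0 0 0 0; 1 0 0 -4 0; 1 0 0 -5 0; 1 0 0 -6 0; 1 0 0 -6 0"}}

```text
t: 24.78
tool_pos: [0.437, -0.2193, 0.13]
ee_rot: [3.124, 0.022, 3.044]
force: [0.3, -1.0, -2.2]
finger_gap: 0.0191
```

>>> {"api": "drive_tool", "payload": {"deltas": "1 0 0 -8 0; 1 0 0 -10 0; 1 0 0 -10 0; 1 0 0 -10 0; 1 0 0 -10 0; 1 0 0 -10 0; 1 0 0 -10 0; 1 0 0 0 0"}}

```text
t: 25.45
tool_pos: [0.4368, -0.2212, 0.2103]
ee_rot: [3.125, 0.029, 3.043]
force: [0.5, 0.1, -1.3]
finger_gap: 0.0192
```

```bash
python3 -c "
from h import *
inrail(); snap('top','t3',crop=(215,130,385,300),scale=3.5)"
```

```text
t 25.45 tcp [ 0.4368 -0.2212  0.2103] rot [3.125 0.029 3.043] gap 0.019243143591864815 F [ 0.5  0.1 -1.3]
rail x 9.5 y -1.1 yaw 174.4
```

View pics/t3.png

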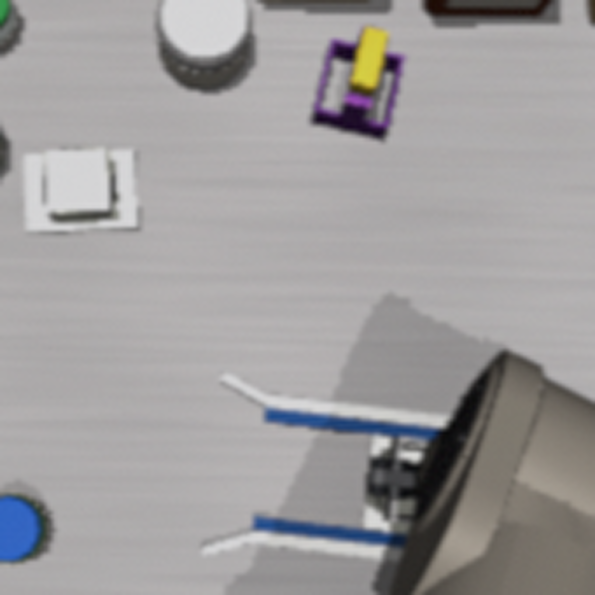

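```bash
python3 -c "
from h import *
for u,v in((155,184),(185,180),(250,180)): print(np.round(ray('top',u/1.4,v/1.4,0),3))
print(br(.17,8.3),br(.085,8.3))
plan([(.69,.09,.235,130),(*br(.18,8.3),.235,98.3)],step=30,hand=1)"
```

```text
[0.819 0.413 0.   ]
[0.828 0.352 0.   ]
[0.83  0.219 0.   ]
[0.70021938 0.33674055] [0.61610969 0.32447028]
t 25.5 tcp [ 0.4365 -0.2211  0.2094] rot [3.125 0.029 3.043] gap 0.01951158656764265 F [-0.1  0.  -1.3]
1 -16 24 -2 3.2; 1 -14.5 24.5 -2 3.2; 1 -13 25.5 -2 3.2; 1 -11.5 26 -2 3.2; 1 -10 27 -2 3.2; 1 -8.5 27.5 -1.5 3.2; 1 -7 28 -2 3.1; 1 -5.5 28 -1.5 3.2
1 -4 28.5 -2 3.1; 1 -2.5 28.5 -1.5 3.2; 1 -1 28.5 -2 3.1; 1 0.5 28.5 -1.5 3.2; 1 2 28.5 -2 3.1; 1 4 28.5 -1.5 3.2; 1 19.5 19.5 0 3.5; 1 21 18 0 3.5
1 22 17 0 3.5; 1 23 15.5 0 3.5; 1 24 14 0 3.5; 1 24.5 12.5 0 3.5; 1 25.5 11 0 3.6; 1 26 9.5 0 3.5; 1 26 8.5 0 3.6
end [710.3 338.  234.9] 98.3
```

>>> {"api": "drive_tool", "payload": {"deltas": "1 -16 24 -3 3; 1 -14 25 -3 3; 1 -13 26 -3 3; 1 -11 26 -3 3; 1 -10 27 -3 3; 1 -8 28 -3 3; 1 -7 28 -3 3; 1 -5 28 -3 3"}}

```text
t: 26.17
tool_pos: [0.5784, -0.0386, 0.2399]
ee_rot: [3.116, 0.017, 2.596]
force: [0.7, -1.2, -1.8]
finger_gap: 0.0194
```

```bash
python3 -c "
from h import *
plan([(.69,.09,.235,130),(*br(.18,8.3),.235,98.3)],step=30,hand=1)"
```

```text
t 26.17 tcp [ 0.5784 -0.0386  0.2399] rot [3.116 0.017 2.596] gap 0.019396405602503476 F [ 0.7 -1.2 -1.8]
1 -5 28 1 3.1; 1 -3 28 1 3.1; 1 -1.5 28.5 0.5 3.1; 1 -0.5 28.5 1 3.1; 1 1.5 28.5 0.5 3.2; 1 3 28 1 3.1; 1 19.5 19.5 0 3.5; 1 21 18 0 3.5
1 22 17 0 3.5; 1 23 15.5 0 3.5; 1 23.5 14 0 3.5; 1 24.5 12.5 0 3.6; 1 25.5 11 0 3.5; 1 26 9.5 0 3.6; 1 26.5 8.5 0 3.5
end [710.3 338.3 234.9] 98.3
```

>>> {"api": "drive_tool", "payload": {"deltas": "1 -5 28 0 3; 1 -3 28 0 3; 1 -1 28 0 3; 1 0 28 0 3; 1 1 28 0 3; 1 3 28 0 3; 1 19 19 0 3.5; 1 21 18 0 3.5"}}

```text
t: 26.83
tool_pos: [0.6989, 0.1522, 0.2414]
ee_rot: [3.116, 0.004, 2.137]
force: [0.8, 0.5, -2.0]
finger_gap: 0.0195
```

>>> {"api": "drive_tool", "payload": {"deltas": "1 22 17 0 3.5; 1 23 15 0 3.5; 1 24 14 0 3.5; 1 22 12 0 3.5; 1 18 8 0 3.5; 1 10 4 0 3.5; 1 4 0 0 1; 1 0 0 0 0"}}

```text
t: 27.5
tool_pos: [0.7084, 0.3107, 0.2348]
ee_rot: [3.126, -0.006, 1.738]
force: [0.5, 0.2, -2.2]
finger_gap: 0.0194
```

```bash
python3 -c "
from h import *
inbr(8.3);plan([(*br(.175,8.3),.2,98.3)],step=25,hand=1)"
```

```text
t 27.5 tcp [0.7084 0.3107 0.2348] rot [ 3.126 -0.006  1.738] gap 0.019391682860391814 F [ 0.5  0.2 -2.2]
r 174.4 lat -26.9 yaw 99.6
t 27.5 tcp [0.7084 0.3107 0.2348] rot [ 3.126 -0.006  1.738] gap 0.019391682860391814 F [ 0.5  0.2 -2.2]
1 13.5 0.5 17.5 0.6; 1 13.5 0.5 17.5 0.7
end [705.1 337.5 199.8] 98.3
```

>>> {"api": "drive_tool", "payload": {"deltas": "1 8 0 10 0.5; 1 8 0 12 0.5; 1 6 0 12 0; 1 2 0 7 0; 1 0 0 2 0; 1 0 0 0 0; 1 0 0 0 0; 1 0 0 0 0"}}

```text
t: 28.17
tool_pos: [0.7039, 0.3342, 0.1837]
ee_rot: [3.13, -0.004, 1.72]
force: [0.5, -0.5, -0.9]
finger_gap: 0.0195
```

```bash
python3 -c "
from h import *
inbr(8.3);plan([(*br(.165,8.3),.189,98.3)],step=25,hand=1)
P=arm.camera_params('wrist');snap('wrist','w6',scale=1.4)
for r in(.085,.115): print([np.round(1.4*proj('wrist',[*br(r,8.3,off=o),.164 if r<.1 else .174],P)) for o in(-.012,.012)])
"
```

```text
t 28.17 tcp [0.7039 0.3342 0.1837] rot [ 3.13  -0.004  1.72 ] gap 0.019493727263999863 F [ 0.5 -0.5 -0.9]
r 173.3 lat -3.0 yaw 98.6
t 28.17 tcp [0.7039 0.3342 0.1837] rot [ 3.13  -0.004  1.72 ] gap 0.019493727263999863 F [ 0.5 -0.5 -0.9]
1 3 -8.5 -5.5 0.3
end [695.  335.9 189.2] 98.3
[array([192., 366.]), array([184., 315.])]
[array([254., 377.]), array([247., 324.])]
```

View pics/w6.png

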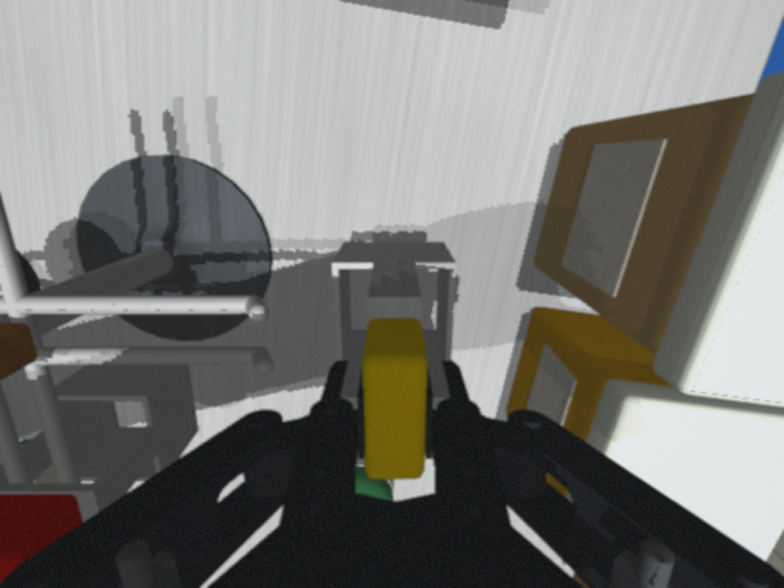

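Tips are at (258,310) and (263,362), about 6 mm to +y of prediction, so the rack has turned about 3° counter-clockwise. I'll use a branch angle of 11.2°.

```bash
python3 -c "
from h import *
inbr(11.2);plan([(*br(.165,11.2),.189,101.2)],step=25,hand=1)"
```

```text
t 28.22 tcp [0.704  0.3341 0.1839] rot [ 3.13  -0.004  1.72 ] gap 0.019068027789258275 F [-0.5  1.  -1.3]
r 173.0 lat -11.9 yaw 98.6
t 28.22 tcp [0.704  0.3341 0.1839] rot [ 3.13  -0.004  1.72 ] gap 0.019068027789258275 F [-0.5  1.  -1.3]
1 11.5 -8.5 -5 -2.6
end [693.9 344.2 188.9] 101.2
```

>>> {"api": "drive_tool", "payload": {"deltas": "1 6 0 -3 -1.5; 1 5 0 -2 -1; 1 0 0 0 0; 1 0 0 0 0; 1 0 0 0 0"}}

```text
t: 28.63
tool_pos: [0.7031, 0.346, 0.1921]
ee_rot: [3.127, -0.005, 1.768]
force: [-0.9, 0.3, -1.8]
finger_gap: 0.0191
```

```bash
python3 -c "
from h import *
inbr(11.2)"
```

```text
t 28.63 tcp [0.7031 0.346  0.1921] rot [ 3.127 -0.005  1.768] gap 0.019131676438952992 F [-0.9  0.3 -1.8]
r 174.4 lat -0.1 yaw 101.3
```

>>> {"api": "drive_tool", "payload": {"deltas": "1 0 -5 1 0; 1 0 -10 0 0; 1 0 -12 0 0; 1 0 -12 0 0; 1 0 -10 0 0; 1 0 -3 0 0; 1 0 0 0 0; 1 0 0 0 0"}}

```text
t: 29.3
tool_pos: [0.6486, 0.3339, 0.1896]
ee_rot: [3.127, -0.004, 1.767]
force: [-0.0, 0.0, -1.9]
finger_gap: 0.0195
```

```bash
python3 -c "
from h import *
inbr(11.2)"
```

```text
t 29.3 tcp [0.6486 0.3339 0.1896] rot [ 3.127 -0.004  1.767] gap 0.01954614422173189 F [-0.   0.  -1.9]
r 118.6 lat -1.3 yaw 101.2
```

>>> {"api": "drive_tool", "payload": {"deltas": "1 0.5 -8 0 0; 1 0.5 -8 0 0; 1 0 -8 0 0; 1 0 -5 0 0; 1 0 -2 0 0; 1 0 0 0 0; 1 0 0 0 0; 1 0 0 0 0"}}

```text
t: 29.97
tool_pos: [0.6157, 0.3283, 0.189]
ee_rot: [3.126, -0.004, 1.766]
force: [0.1, -0.8, -1.5]
finger_gap: 0.0193
```

```bash
python3 -c "
from h import *
inbr(11.2); P=arm.camera_params('wrist');snap('wrist','w7',crop=(0,150,400,420),scale=2)"
```

```text
t 29.97 tcp [0.6157 0.3283 0.189 ] rot [ 3.126 -0.004  1.766] gap 0.01925904163804011 F [ 0.1 -0.8 -1.5]
r 85.2 lat -0.5 yaw 101.2
```

View pics/w7.png

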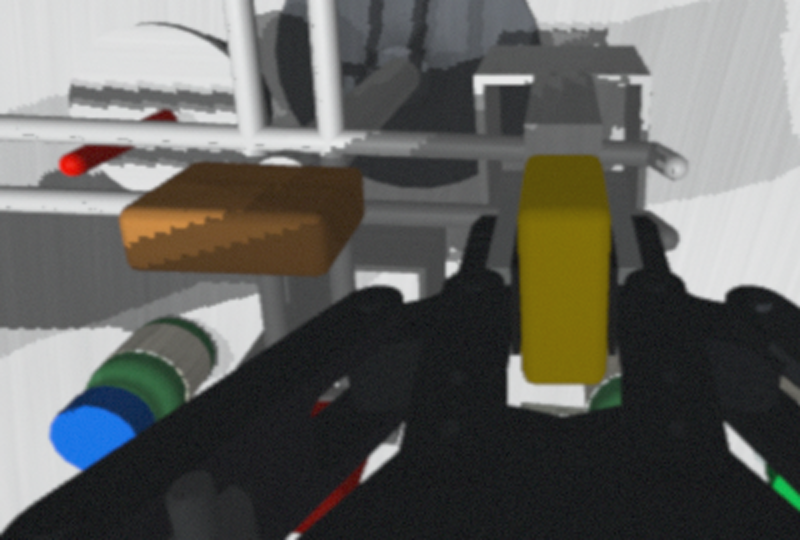

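The wires (tips at (680,165) and (665,235)) run through the window under the bar, with no contact force. Lowering gently.

>>> {"api": "drive_tool", "payload": {"deltas": "1 0 0 6 0; 1 0 0 6 0; 1 0 0 3 0; 1 0 0 0 0; 1 0 0 0 0; 1 0 0 0 0"}}

```text
t: 30.52
tool_pos: [0.6165, 0.328, 0.1712]
ee_rot: [3.127, -0.003, 1.766]
force: [-0.2, -0.0, -1.2]
finger_gap: 0.0191
```

```bash
python3 -c "
from h import *
inbr(11.2)"
```

```text
t 30.52 tcp [0.6165 0.328  0.1712] rot [ 3.127e+00 -3.000e-03  1.766e+00] gap 0.019121464886039767 F [-0.2 -0.  -1.2]
r 86.0 lat -0.9 yaw 101.2
```

>>> {"api": "drive_tool", "payload": {"deltas": "1 0 0 2 0; 1 0 0 1 0; 1 0 0 0 0; 1 0 0 0 0"}}

```text
t: 30.85
tool_pos: [0.617, 0.3283, 0.1694]
ee_rot: [3.126, -0.004, 1.766]
force: [-0.5, -0.3, -1.7]
finger_gap: 0.019
```

>>> {"api": "drive_tool", "payload": {"deltas": "0 0 0 0 0; 0 0 0 0 0; 0 0 0 0 0; 0 0 0 -5 0; 0 0 0 -10 0; 0 0 0 -20 0; 0 0 0 -20 0; 0 0 0 -15 0"}}

```text
t: 31.52
tool_pos: [0.6149, 0.3271, 0.2411]
ee_rot: [3.13, -0.002, 1.765]
force: [0.5, -0.5, 0.5]
finger_gap: 0.0426
```

```bash
python3 -c "
from h import *
st(); snap('top','t4',scale=1.4); plan([(.64,.12,.245,150),(.667,.0446,.2,184)],step=33)"
```

```text
t 31.52 tcp [0.6149 0.3271 0.2411] rot [ 3.130e+00 -2.000e-03  1.765e+00] gap 0.042631518791816744 F [ 0.5 -0.5  0.5]
t 31.57 tcp [0.616  0.3276 0.2444] rot [ 3.126 -0.004  1.765] gap 0.042357616889787966 F [0.8 0.4 3.8]
-1 -30 -2.5 0 -7; -1 -29 -6 0 -7; -1 -28.5 -9.5 0 -7; -1 -27 -13 0 -7; -1 -25 -16 0 -7; -1 -23 -19 -0.5 -6.9; -1 -20.5 -21.5 0 -7; -1 -12 -10.5 9 -6.8
-1 -11 -11.5 9 -6.8; -1 -9.5 -13 9 -6.8; -1 -8 -14 9 -6.8; -1 -6 -15 9 -6.8
end [666.8  44.5 199.9] 184.0
```

View pics/t4.png

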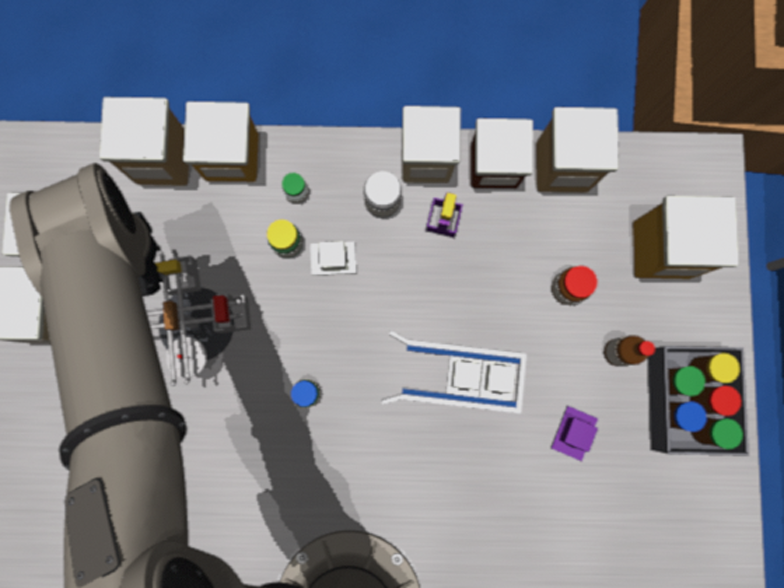

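Both sleeves are on the tree and both formers sit in the rail at (465,375) and (500,378). The bare former (333,257) hasn't moved. Because the olive jar is close to it, I'll open only to about 64 mm and keep the tool 8 mm to the side away from the jar.

>>> {"api": "drive_tool", "payload": {"deltas": "0 -29 -2 0 -7; 0 -28 -6 0 -7; 0 -28 -9 0 -7; 0 -27 -13 0 -7; 0 -25 -16 0 -7; 0 -23 -19 0 -7; 0 -20 -21 0 -7; 0 -12 -10 5 -7"}}

```text
t: 32.23
tool_pos: [0.6483, 0.1071, 0.2482]
ee_rot: [3.121, 0.018, 2.765]
force: [0.6, -0.5, -0.2]
finger_gap: 0.0427
```

>>> {"api": "drive_tool", "payload": {"deltas": "-0.5 -10 -10 5 -7; -0.5 -8 -10 5 -7; -0.5 -5 -8 5 -7; -0.5 -3 -7 5 -6; -0.5 0 0 0 0; -0.5 0 0 0 0; -0.5 0 0 0 0"}}

```text
t: 32.82
tool_pos: [0.6693, 0.0571, 0.2333]
ee_rot: [3.134, 0.031, -3.036]
force: [-0.3, 0.8, 0.5]
finger_gap: 0.0639
```

```bash
python3 -c "
from h import *
plan([(.662,.045,.13,184)],step=25,hand=-.5)"
```

```text
t 32.82 tcp [0.6693 0.0571 0.2333] rot [ 3.134  0.031 -3.036] gap 0.06386016011822127 F [-0.3  0.8  0.5]
-0.5 1.5 -2.5 20.5 0.4; -0.5 1.5 -2 20.5 0.4; -0.5 2 -2.5 21 0.4; -0.5 1.5 -2 20.5 0.4; -0.5 2 -2.5 21 0.5
end [661.9  44.9 129.8] -176.0
```

>>> {"api": "drive_tool", "payload": {"deltas": "-0.5 2 -3 15 0.5; -0.5 2 -3 20 0.5; -0.5 2 -2 20 0.5; -0.5 2 -2 18 0.5; -0.5 0 0 10 0; -0.5 0 0 0 0; -0.5 0 0 0 0; -0.5 0 0 0 0"}}

```text
t: 33.48
tool_pos: [0.6664, 0.0547, 0.1535]
ee_rot: [3.13, 0.039, -3.087]
force: [0.5, 0.4, -0.7]
finger_gap: 0.0644
```

```bash
python3 -c "
from h import *
plan([(.662,.045,.12,184)],step=25,hand=-.5)
P=arm.camera_params('wrist'); im=snap('wrist','w8')
# former plate: bright white mask near predicted
c=np.array([.6694,.0446]); a=np.radians(-86)
q=[]
for sx,sy,z in[(45,32,.008),(25,25,.056)]:
    for i,j in((-1,-1),(1,-1),(1,1),(-1,1)):
        w=c+(np.array([np.cos(a),np.sin(a)])*sx*i+np.array([-np.sin(a),np.cos(a)])*sy*j)/1e3
        q.append(np.round(proj('wrist',[*w,z],P),0).tolist())
print(q)
g=im.min(2); 
n,l,s,cc=cv2.connectedComponentsWithStats((g>225).astype(np.uint8)); print([(k.tolist(),m.round().tolist()) for k,m in zip(s,cc) if 300<k[4]<60000])
"
```

```text
t 33.48 tcp [0.6664 0.0547 0.1535] rot [ 3.13   0.039 -3.087] gap 0.06437770437471377 F [ 0.5  0.4 -0.7]
-0.5 2.5 -4.5 16.5 -0.4; -0.5 2.5 -5 17 -0.5
end [662.   44.9 120. ] -176.0
[[315.0, 158.0], [223.0, 159.0], [228.0, 220.0], [314.0, 218.0], [298.0, 177.0], [237.0, 178.0], [241.0, 233.0], [297.0, 232.0]]
[]
```

>>> {"api": "drive_tool", "payload": {"deltas": "-0.5 2 -4 12 -0.4; -0.5 2 -4 12 -0.4; -0.5 1 0 6 0; -0.5 0 0 0 0; -0.5 0 0 0 0; -0.5 0 0 0 0"}}

```text
t: 34.03
tool_pos: [0.6641, 0.0461, 0.1228]
ee_rot: [3.13, 0.042, -3.072]
force: [1.1, -0.0, 0.2]
finger_gap: 0.0641
```

```bash
python3 -c "
from h import *
plan([(.662,.045,.12,184)],step=25,hand=-.5)
P=arm.camera_params('wrist'); im=snap('wrist','w9').astype(int)
c=np.array([.6694,.0446]); a=np.radians(-86)
q=[]
for sx,sy,z in[(45,32,.008),(25,25,.056)]:
    for i,j in((-1,-1),(1,-1),(1,1),(-1,1)):
        w=c+(np.array([np.cos(a),np.sin(a)])*sx*i+np.array([-np.sin(a),np.cos(a)])*sy*j)/1e3
        q.append(np.round(proj('wrist',[*w,z],P),0).tolist())
print(q)
v=int(q[0][1])+8
print('row',v,[ (u,int(im[v,u].mean())) for u in range(200,350,4)])
u=int(q[1][0])+45
print('col',u,[ (k,int(im[k,u].mean())) for k in range(120,260,4)])
"
```

```text
t 34.03 tcp [0.6641 0.0461 0.1228] rot [ 3.13   0.042 -3.072] gap 0.0641020349003313 F [ 1.1 -0.   0.2]
-0.5 2 -1 3 -0
end [662.1  44.9 119.8] -176.0
[[329.0, 167.0], [227.0, 168.0], [231.0, 234.0], [325.0, 233.0], [312.0, 191.0], [244.0, 192.0], [247.0, 252.0], [310.0, 251.0]]
row 175 [(200, 106), (204, 106), (208, 86), (212, 80), (216, 81), (220, 78), (224, 80), (228, 88), (232, 109), (236, 110), (240, 111), (244, 110), (248, 110), (252, 111), (256, 112), (260, 110), (264, 110), (268, 111), (272, 108), (276, 111), (280, 109), (284, 108), (288, 111), (292, 108), (296, 108), (300, 108), (304, 204), (308, 207), (312, 221), (316, 128), (320, 143), (324, 129), (328, 146), (332, 162), (336, 182), (340, 183), (344, 182), (348, 183)]
col 272 [(120, 76), (124, 77), (128, 75), (132, 80), (136, 78), (140, 80), (144, 79), (148, 79), (152, 77), (156, 78), (160, 77), (164, 78), (168, 78), (172, 111), (176, 108), (180, 78), (184, 78), (188, 81), (192, 80), (196, 108), (200, 109), (204, 109), (208, 110), (212, 109), (216, 108), (220, 107), (224, 108), (228, 109), (232, 108), (236, 109), (240, 108), (244, 109), (248, 107), (252, 124), (256, 158)]
```

>>> {"api": "drive_tool", "payload": {"deltas": "-0.5 2 -2 8 0; -0.5 1 -1 10 0; -0.5 0 0 10 0; -0.5 0 0 6 0; -0.5 0 0 0 0; -0.5 0 0 0 0"}}

```text
t: 34.58
tool_pos: [0.6627, 0.0432, 0.0851]
ee_rot: [3.13, 0.043, -3.072]
force: [0.2, 0.2, 0.1]
finger_gap: 0.0638
```

```bash
python3 -c "
from h import *
plan([(.662,.045,.026,184)],step=10,hand=-.5)"
```

```text
t 34.58 tcp [0.6627 0.0432 0.0851] rot [ 3.13   0.043 -3.072] gap 0.06380718038431307 F [0.2 0.2 0.1]
-0.5 0 0.5 10 -0; -0.5 0 0.5 10 -0; -0.5 0 0 10 -0; -0.5 0 0.5 9.5 -0; -0.5 0.5 0 10 -0; -0.5 0 0.5 9.5 -0
end [662.1  45.2  26.1] -176.0
```

>>> {"api": "drive_tool", "payload": {"deltas": "-0.5 0 1 8 0; -0.5 0 1 8 0; -0.5 0 0 8 0; -0.5 0 0 5 0; -0.5 0 0 0 0; -0.5 0 0 0 0"}}

```text
t: 35.08
tool_pos: [0.664, 0.0463, 0.0527]
ee_rot: [3.13, 0.043, -3.072]
force: [1.2, 1.1, -0.3]
finger_gap: 0.0642
```

```bash
python3 -c "
from h import *
plan([(.662,.045,.026,184)],step=10,hand=-.5)"
```

```text
t 35.08 tcp [0.664  0.0463 0.0527] rot [ 3.13   0.043 -3.072] gap 0.0642494407906818 F [ 1.2  1.1 -0.3]
-0.5 0.5 -0.5 9 0; -0.5 1 -0.5 9 0; -0.5 0.5 0 8.5 0
end [662.1  45.2  26.2] -176.0
```

>>> {"api": "drive_tool", "payload": {"deltas": "-0.5 0 -1 8 0; -0.5 0 0 8 0; -0.5 0 0 6 0; -0.5 0 0 2 0; -0.5 0 0 0 0; -0.5 0 0 0 0"}}

```text
t: 35.58
tool_pos: [0.6653, 0.0455, 0.0263]
ee_rot: [3.13, 0.043, -3.072]
force: [0.4, 0.2, 0.7]
finger_gap: 0.0635
```

```bash
python3 -c "
from h import *
plan([(.662,.045,.026,184)],step=10,hand=-.5)"
```

```text
t 35.58 tcp [0.6653 0.0455 0.0263] rot [ 3.13   0.043 -3.072] gap 0.06345089566290416 F [0.4 0.2 0.7]
-0.5 3.5 0 0.5 0
end [661.8  45.2  25.8] -176.0
```

>>> {"api": "drive_tool", "payload": {"deltas": "1 0 0 0 0; 1 0 0 0 0; 1 0 0 0 0; 1 0 0 0 0; 1 0 0 0 0; 1 0 0 0 0; 1 0 0 0 0", "newtons": 60}}

```text
t: 36.17
tool_pos: [0.6653, 0.0455, 0.0269]
ee_rot: [3.13, 0.043, -3.072]
force: [0.9, -0.1, -2.2]
finger_gap: 0.0495
```

>>> {"api": "drive_tool", "payload": {"deltas": "1 0 0 -8 0; 1 0 0 -10 0; 1 0 0 -8 0; 1 0 0 -4 0; 1 0 0 0 0; 1 0 0 0 0"}}

```text
t: 36.67
tool_pos: [0.6643, 0.045, 0.0613]
ee_rot: [3.13, 0.044, -3.072]
force: [0.2, 0.2, -2.1]
finger_gap: 0.0494
```

```bash
python3 -c "
from h import *
plan([(.62,.01,.062,178),(*rail(-.19),.062,84.3)],step=27,hand=1)"
```

```text
t 36.67 tcp [0.6643 0.045  0.0613] rot [ 3.13   0.044 -3.072] gap 0.049411509059404515 F [ 0.2  0.2 -2.1]
1 15.5 -10.5 0 2; 1 15 -11 -0.5 2; 1 15 -12 0 2; 1 11.5 -2.5 0 6.7; 1 11 -4 0 6.7; 1 10.5 -5.5 0 6.7; 1 10 -6.5 0 6.7; 1 9 -7.5 0 6.7
1 8 -8.5 0 6.7; 1 7 -9.5 0 6.7; 1 6 -10.5 0 6.7; 1 4.5 -11 0 6.7; 1 3.5 -11.5 0 6.7; 1 2 -11.5 0 6.7; 1 0.5 -12 0 6.7; 1 -1 -11.5 0 6.6
1 -2 -11.5 0 6.7
end [457.9 -22.7  61.8] -275.7
```

>>> {"api": "drive_tool", "payload": {"deltas": "1 15 -10 0 2; 1 15 -11 0 2; 1 15 -12 0 2; 1 11 -3 0 6.5; 1 11 -4 0 6.5; 1 10 -5 0 6.5; 1 10 -6 0 6.5; 1 9 -7 0 6.5"}}

```text
t: 37.33
tool_pos: [0.562, -0.0018, 0.0558]
ee_rot: [3.101, 0.028, 2.514]
force: [-0.3, 0.1, -2.4]
finger_gap: 0.0491
```

>>> {"api": "drive_tool", "payload": {"deltas": "1 8 -8 0 6.5; 1 7 -9 0 6.5; 1 6 -10 0 6.5; 1 4 -10 0 6.5; 1 2 -8 0 6.5; 1 1 -7 0 6; 1 0 -3 0 4; 1 0 0 0 0"}}

```text
t: 38.0
tool_pos: [0.4939, -0.014, 0.0523]
ee_rot: [3.094, -0.01, 1.727]
force: [0.2, 0.2, -2.4]
finger_gap: 0.0492
```

```bash
python3 -c "
from h import *
inrail();plan([(*rail(-.19),.062,84.3)],step=27,hand=1)"
```

```text
t 38.0 tcp [ 0.4939 -0.014   0.0523] rot [ 3.094 -0.01   1.727] gap 0.04915571869069801 F [ 0.2  0.2 -2.4]
rail x -202.4 y 35.1 yaw 98.9
t 38.0 tcp [ 0.4939 -0.014   0.0523] rot [ 3.094 -0.01   1.727] gap 0.04915571869069801 F [ 0.2  0.2 -2.4]
1 -1 -12.5 -3 4.9; 1 -2 -12 -3.5 4.9; 1 -3 -12 -3 4.8
end [457.8 -22.6  61.8] 84.3
```

>>> {"api": "drive_tool", "payload": {"deltas": "1 0 -10 0 5; 1 0 -11 0 5; 1 0 -9 0 4; 1 0 -4 0 0; 1 0 0 0 0; 1 0 0 0 0; 1 0 0 0 0"}}

```text
t: 38.58
tool_pos: [0.4617, -0.015, 0.0512]
ee_rot: [3.094, -0.02, 1.495]
force: [0.0, 0.7, -2.7]
finger_gap: 0.0491
```

```bash
python3 -c "
from h import *
inrail();plan([(*rail(-.19),.05,84.3)],step=27,hand=1)"
```

```text
t 38.58 tcp [ 0.4617 -0.015   0.0512] rot [ 3.094 -0.02   1.495] gap 0.04908173663717251 F [ 0.   0.7 -2.7]
rail x -198.2 y 3.2 yaw 85.7
t 38.58 tcp [ 0.4617 -0.015   0.0512] rot [ 3.094 -0.02   1.495] gap 0.04908173663717251 F [ 0.   0.7 -2.7]
1 -8 -3.5 1 1.4
end [457.6 -22.7  50.2] 84.3
```

>>> {"api": "drive_tool", "payload": {"deltas": "1 0 -2 5 1; 1 0 -1 6 0.4; 1 0 0 5 0; 1 0 0 2 0; 1 0 0 0 0; 1 0 0 0 0; 1 0 0 0 0"}}

```text
t: 39.17
tool_pos: [0.4609, -0.0147, 0.0306]
ee_rot: [3.095, -0.021, 1.473]
force: [0.4, 0.5, -2.6]
finger_gap: 0.049
```

```bash
python3 -c "
from h import *
inrail()
P=arm.camera_params('wrist'); im=snap('wrist','w10').astype(int)
s=st(); p=np.array(s['tool_pos']); ax=TA(s['ee_rot'][2]); p=p-ax[0]*.0045
for i,j in((-1,-1),(1,-1),(1,1),(-1,1)): print(np.round(proj('wrist',[*(p+ax[1]*.045*i+ax[0]*.032*j)[:2],.01],P)))
for X,Y in((-.112,.037),(-.112,-.037)): print('lip',np.round(proj('wrist',[*rail(X,Y),.02],P)))
"
```

```text
t 39.17 tcp [ 0.4609 -0.0147  0.0306] rot [ 3.095 -0.021  1.473] gap 0.04898189341139252 F [ 0.4  0.5 -2.6]
rail x -198.4 y 2.4 yaw 84.4
t 39.22 tcp [ 0.4609 -0.0147  0.0307] rot [ 3.095 -0.021  1.473] gap 0.04925624622248445 F [ 0.1 -0.7 -2.5]
[210. 302.]
[349. 297.]
[355. 204.]
[202. 206.]
lip [332. 371.]
lip [221. 376.]
```

```bash
python3 -c "
from h import *
from scipy.spatial.transform import Rotation as Q
f=lambda e:Q.from_euler('xyz',e)
pk=f([3.13,.043,-3.072]); s=st(); nw=f(s['ee_rot'])
u=nw.apply(pk.inv().apply([0,0,1])); d=np.degrees(u); print('up tilt deg along rail x, y',d[:2]@RD,d[:2]@np.array([-RD[1],RD[0]]))
print(np.round(s['joint_positions'],2))
"
```

```text
t 39.22 tcp [ 0.4609 -0.0147  0.0307] rot [ 3.095 -0.021  1.473] gap 0.04925624622248445 F [ 0.1 -0.7 -2.5]
up tilt deg along rail x, y 3.6692332870281725 -2.0237887107636294
[-0.55  0.42  0.54  2.29 -0.5   0.48  0.29]
```

The tool has drifted about 2.7° off vertical, so the former hangs tilted. I'll set it down, release it to lie flat and regrip lightly.

>>> {"api": "drive_tool", "payload": {"deltas": "1 0 -1 2 0; 1 0 -1 1 0; 1 0 0 0 0; -0.45 0 0 0 0; -0.45 0 0 0 0; -0.45 0 0 0 0; -0.45 0 0 0 0; -0.45 0 0 0 0"}}

```text
t: 39.88
tool_pos: [0.4622, -0.0134, 0.0298]
ee_rot: [3.088, -0.024, 1.474]
force: [-0.6, 0.6, -0.2]
finger_gap: 0.0621
```

```bash
python3 -c "
from h import *
inrail()"
```

```text
t 39.88 tcp [ 0.4622 -0.0134  0.0298] rot [ 3.088 -0.024  1.474] gap 0.0621356737939965 F [-0.6  0.6 -0.2]
rail x -199.8 y 3.6 yaw 84.4
```

>>> {"api": "drive_tool", "payload": {"deltas": "-0.45 0 -2.5 -1 0; -0.45 0 -1 0 0; -0.45 0 0 0 0; 1 0 0 0 0; 1 0 0 0 0; 1 0 0 0 0; 1 0 0 0 0; 1 0 0 0 0", "newtons": 25}}

```text
t: 40.55
tool_pos: [0.4585, -0.0131, 0.0312]
ee_rot: [3.088, -0.025, 1.474]
force: [0.5, -0.4, 0.1]
finger_gap: 0.05
```

```bash
python3 -c "
from h import *
inrail()"
```

```text
t 40.55 tcp [ 0.4585 -0.0131  0.0312] rot [ 3.088 -0.025  1.474] gap 0.049967733117773735 F [ 0.5 -0.4  0.1]
rail x -199.8 y -0.2 yaw 84.4
```

>>> {"api": "drive_tool", "payload": {"deltas": "1 -5 0 -0.1 0; 1 -10 0 -0.2 0; 1 -10 0 -0.2 0; 1 -10 0 -0.2 0; 1 -8 0 -0.2 0; 1 0 0 0 0; 1 0 0 0 0; 1 0 0 0 0"}}

```text
t: 41.22
tool_pos: [0.4542, -0.0605, 0.0312]
ee_rot: [3.087, -0.025, 1.473]
force: [0.5, 1.9, 2.8]
finger_gap: 0.0502
```

```bash
python3 -c "
from h import *
inrail()"
```

```text
t 41.22 tcp [ 0.4542 -0.0605  0.0312] rot [ 3.087 -0.025  1.473] gap 0.05018614863796396 F [0.5 1.9 2.8]
rail x -152.2 y 0.3 yaw 84.4
```

>>> {"api": "drive_tool", "payload": {"deltas": "1 -5 0 -0.2 0; 1 -8 0 -0.2 0; 1 -8 0 -0.2 0; 1 -8 0 -0.2 0; 1 -8 0 -0.2 0; 1 0 0 0 0; 1 0 0 0 0; 1 0 0 0 0"}}

```text
t: 41.88
tool_pos: [0.4501, -0.1011, 0.0312]
ee_rot: [3.087, -0.025, 1.473]
force: [0.4, 1.6, 2.9]
finger_gap: 0.05
```

```bash
python3 -c "
from h import *
inrail()"
```

```text
t 41.88 tcp [ 0.4501 -0.1011  0.0312] rot [ 3.087 -0.025  1.473] gap 0.05002808759581502 F [0.4 1.6 2.9]
rail x -111.4 y 0.2 yaw 84.4
```

Gliding in freely; the rest of the way now.

>>> {"api": "drive_tool", "payload": {"deltas": "1 -6 0 -0.2 0; 1 -8 0 -0.2 0; 1 -9 0 -0.2 0; 1 -9 0 -0.2 0; 1 -8 0 -0.2 0; 1 -4 0 0 0; 1 0 0 0 0; 1 0 0 0 0"}}

```text
t: 42.55
tool_pos: [0.4455, -0.1483, 0.0312]
ee_rot: [3.087, -0.027, 1.474]
force: [1.1, 3.2, 3.5]
finger_gap: 0.0498
```

```bash
python3 -c "
from h import *
inrail()"
```

```text
t 42.55 tcp [ 0.4455 -0.1483  0.0312] rot [ 3.087 -0.027  1.474] gap 0.049847876674853256 F [1.1 3.2 3.5]
rail x -63.9 y 0.4 yaw 84.4
```

>>> {"api": "drive_tool", "payload": {"deltas": "1 -3 0 0 0; 1 0 0 0 0; -0.4 0 0 0 0; -0.4 0 0 0 0; -0.4 0 0 0 0; -0.4 0 0 0 0; -0.4 0 0 -5 0; -0.4 0 0 -8 0"}}

```text
t: 43.22
tool_pos: [0.4431, -0.1516, 0.0432]
ee_rot: [3.091, -0.026, 1.475]
force: [-0.1, 0.7, 0.2]
finger_gap: 0.0596
```

>>> {"api": "drive_tool", "payload": {"deltas": "-0.4 0 0 -10 0; -0.4 0 0 -15 0; -0.4 0 0 -20 0; -0.4 0 0 -25 0; -0.4 0 0 -30 0; -0.4 0 0 -30 0; -0.4 0 0 -20 0; -0.4 0 0 0 0"}}

```text
t: 43.88
tool_pos: [0.4322, -0.1574, 0.2055]
ee_rot: [3.092, -0.024, 1.469]
force: [1.1, -1.3, 0.1]
finger_gap: 0.0596
```

```bash
python3 -c "
from h import *
st(); plan([(.55,-.05,.23,84)],step=30,hand=-.4)"
```

```text
t 43.88 tcp [ 0.4322 -0.1574  0.2055] rot [ 3.092 -0.024  1.469] gap 0.0596264773574288 F [ 1.1 -1.3  0.1]
t 43.88 tcp [ 0.4322 -0.1574  0.2055] rot [ 3.092 -0.024  1.469] gap 0.0596264773574288 F [ 1.1 -1.3  0.1]
-0.4 20 17.5 -4 0; -0.4 20 18 -4 0; -0.4 19.5 17.5 -4 0; -0.4 20 18 -4 0.1; -0.4 19.5 17.5 -4 0; -0.4 20 17.5 -4.5 0.1
end [549.8 -49.8 230. ] 84.0
```

>>> {"api": "drive_tool", "payload": {"deltas": "-0.4 20 15 -4 0; -0.4 25 17 -4 0; -0.4 28 17 -4 0; -0.4 28 17 -4 0; -0.4 28 17 -4 0; -0.4 28 17 -4 0; -0.4 20 10 0 0; -0.4 0 0 0 0"}}

```text
t: 44.55
tool_pos: [0.5616, 0.0119, 0.2484]
ee_rot: [3.084, -0.03, 1.462]
force: [-0.8, 0.1, -0.9]
finger_gap: 0.0599
```

Run:
```python
from h import *
st(); a=arm.grab_frame('top'); b=arm.grab_frame('scene'); np.save('pics/f.npy',a)
A=cv2.resize(a[130:300,70:385],(400*2,432)); 
A=cv2.resize(a[140:300,70:385],None,fx=2.5,fy=2.5,interpolation=cv2.INTER_CUBIC)[:, :787]
B=b[160:360,200:510]; B=cv2.resize(B,(310,200))
o=np.zeros((600,800,3),np.uint8); o[:A.shape[0],:A.shape[1]]=A; o[400:600,:310]=B
B2=cv2.resize(b[190:330,340:500],None,fx=1.4,fy=1.4); o[400:400+B2.shape[0],330:330+B2.shape[1]]=B2
B3=cv2.resize(b[170:260,220:340],None,fx=1.9,fy=1.9); o[400:400+B3.shape[0],565:565+B3.shape[1]]=B3
cv2.imwrite('pics/final.png',o[:,:,::-1])
```

```text
t 44.55 tcp [0.5616 0.0119 0.2484] rot [ 3.084 -0.03   1.462] gap 0.05990158937968218 F [-0.8  0.1 -0.9]
```

View pics/final.png

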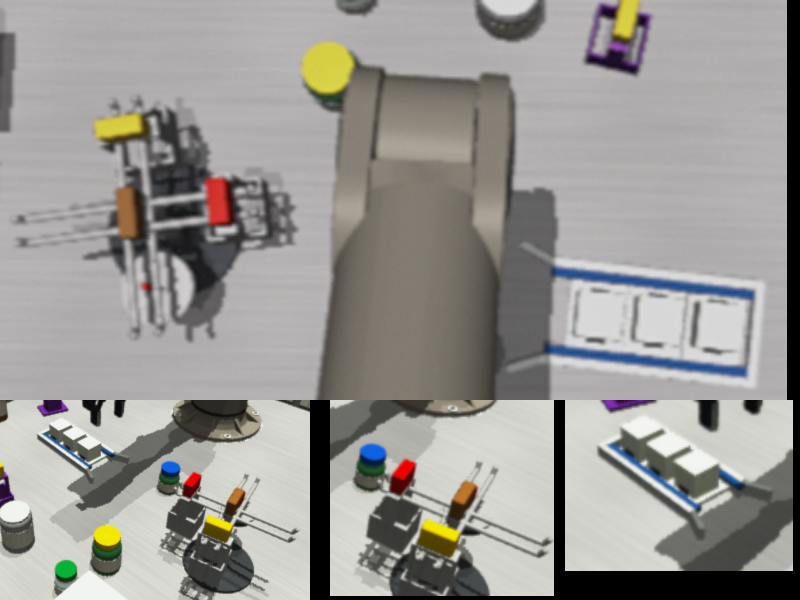

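The picture shows all three formers under the lips at (598,315), (658,320) and (720,325), with the last plate's rear edge at x=568, inside the mouth at about 552. Both sleeves hang upright, red at (218,200) and yellow at (120,127).

```bash
python3 -c "
from h import *
arm.job_done(); st()"
```

```text
the job is handed in; nothing more can be done
the job is handed in; nothing more can be done
```

I put all the moulds away and handed the job in at about 45 s of the allowed 208 s. The three formers are in the rail one behind the other, with their plates under the lips. The red sleeve hangs on branch 1 and the yellow on branch 2. There was no third sleeve, and I didn't need to turn the rack by its knob.

**Last checks:** the final picture shows all three formers inside the rail mouth and both sleeves upright. The jars and can in view look undisturbed. The sauce bottle, pepper jar and spice jar were outside that picture; they looked untouched in the top view at 31 s.

**What disagreed:**
- **Rack:** it turned about 3° while the first sleeve was hung, so I corrected for that before hanging the second.
- **Bare former:** the tool had drifted about 3° off vertical, so it hung tilted. I set it down flat and regripped it before sliding it in.
- **Force:** the highest I saw was about 19 N, when the yellow pair touched the table. Readings were only taken at the end of each move, so a brief higher peak could have gone unseen.

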